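# Load the hot plate and set its heat switches

### The arm

A 6-joint arm with a two-finger parallel gripper is mounted at the origin on the work surface. World frame = base frame: x ahead of the robot, y to its left, z up, the work surface at z = 0. Lengths are in m, angles in rad, forces in N, time in s.
With the tool pointing down it reaches from about 0.3 to 0.75 m from the base axis. Payload 8.5 kg.
Tool frame: the origin (TCP) lies between the finger pads; the fingertips stand 19 mm ahead of it and the grasp point (between the pads) is the TCP; z points along the fingers, y is the direction in which the jaws open and shut (so a half turn about z gives the same grasp; the last joint's range is limited). The gripper opens to 85 mm and grips with 20 to 120 N. Pads are 22 mm wide; open, the fingers measure 114 mm over their backs; the gripper's body (76 mm by 85 mm) begins 54 mm behind the grasp point. The pads swing forward as they close: fully open they stand 13 mm farther back than shut.
Start: joints at [0.894, 0.381, 1.297, -0, 1.464, -0.215], TCP at [0.245, 0.492, 0.25] pointing down, gripper open.
Joint ranges: [-3.11, 3.11], [-0.89, 2.33], [0.22, 2.48], [-1.42, 4.56], [0.17, 2.85], [-2.88, 2.88]. Speed limits (rad/s): [2.39, 2.39, 3.14, 3.14, 3.14, 3.14].

### API

Orientations are given as a unit quaternion [x, y, z, w].
In Python, from workcell import state, viewer, job_done gives the robot as it stands.
- The arm moves only by the tool servo_tool, never from a script. Its argument "motion" is a list that holds one entry, the list of rows, each a list of 7 numbers: the opening, from 0 (shut) to 1 (fully open), then the shift along the tool's x, y, z scaled (see below), then the turn, a rotation vector about the tool's x, y, z scaled (see below). In form: [[[jaw, x, y, z, wx, wy, wz], ...]]. A call has 1 to 5 rows; each row is the pose to reach, as a shift and turn from the pose measured when the call began, along the tool's axes at that moment, turning the shorter way round; what a row does not reach only later rows make up. The controller multiplies each number of a shift by 150 mm and each number of a turn by 2 pi rad. A row lasts 1/8 s, in which the tool goes at most 62.5 mm and 10.7 degrees, less where a joint would pass 70% of its speed; a pose out of reach is approached as far as the arm can. A call with a number of a shift or a turn outside -1 to 1 is refused whole. A call with a gripper value outside its range is refused whole. The fingers move at their own pace and stop on an object; "force" is the grip in N (left out, the last holds). Time passes only in rows, so rows that repeat a pose let the fingers close. It gives the time, the measured TCP pose, the force and the opening at its end, in the units of the state.
- state(): the state, without advancing time (a new reading comes with each control period).
- viewer.capture(name): name is "scene" or "top"; returns a dict with "img" (480x640x3 uint8, blue, green, red), "range_z" (480x640 float32, m along the optical axis (not along the pixel's ray), 0 where there is no reading), "camera_matrix" (3x3 intrinsics, pixels), "position" and "rotation" of the camera in the world. Camera axes: x right, y up, looking along -z (the intrinsics and any distortion apply to the point x, -y, -z); pixel columns grow to the right and rows downward; lengths in m; the calibration is good to about 2 mm. A picture is of the moment at which its call begins.
- job_done(): hands the job in, once; it reports no verdict.
The state is a dict: "t": time; "q": joint angles; "joint_vel": joint speeds; "effort": joint torques, N m; "position": TCP position; "tool_rot": TCP orientation; "contact_force": force on the tool from outside, world axes, zero at the start; "ft_torque": the same for the moment, N m; "width": finger opening in m.
Only numpy, scipy, OpenCV 4.12 (cv2) and the standard library are available. Lean on these libraries where they do the work, as an engineer would, in place of code of your own. Each camera call takes 0.05 s, during which the arm holds its last target.

### The job

Get the hot plate ready for service: stand every lidded pot from the worktop upright on a free mark of its own, centred, and leave every pot that is already there on a mark too. Lift the switch cover over its bumps and slide it fully open, set the small switches so that the marks with a tall pot are on and all others (empty, or with a squat pot) are off, and then slide the cover fully shut again so that it drops down behind its bumps. Do not disturb the glass jar.

Things in the scene. Friction and masses are not known exactly. Their poses are not given: they have to be found in the camera images.
- bay1 (a point): Centre of mark 1 of the hot plate, on its top face (12 mm above the worktop). Marks are counted from the left as the robot sees them (1 is leftmost, +y). x points away from the robot across the plate, y along the row of marks. The hot plate is a fixed black slab, 150 x 404 x 12 mm, with five round grey-ringed marks 64 mm wide, 76 mm apart.
- bay2 (a point): Centre of mark 2 of the hot plate, on its top face (12 mm above the worktop). Marks are counted from the left as the robot sees them (1 is leftmost, +y). x points away from the robot across the plate, y along the row of marks. The hot plate is a fixed black slab, 150 x 404 x 12 mm, with five round grey-ringed marks 64 mm wide, 76 mm apart.
- bay3 (a point): Centre of mark 3 of the hot plate, on its top face (12 mm above the worktop). Marks are counted from the left as the robot sees them (1 is leftmost, +y). x points away from the robot across the plate, y along the row of marks. The hot plate is a fixed black slab, 150 x 404 x 12 mm, with five round grey-ringed marks 64 mm wide, 76 mm apart.
- bay4 (a point): Centre of mark 4 of the hot plate, on its top face (12 mm above the worktop). Marks are counted from the left as the robot sees them (1 is leftmost, +y). x points away from the robot across the plate, y along the row of marks. The hot plate is a fixed black slab, 150 x 404 x 12 mm, with five round grey-ringed marks 64 mm wide, 76 mm apart.
- bay5 (a point): Centre of mark 5 of the hot plate, on its top face (12 mm above the worktop). Marks are counted from the left as the robot sees them (1 is leftmost, +y). x points away from the robot across the plate, y along the row of marks. The hot plate is a fixed black slab, 150 x 404 x 12 mm, with five round grey-ringed marks 64 mm wide, 76 mm apart.
- panel (a point): Middle of the switch row on the top face of the grey switch box (face 45 mm above the worktop). x: away from the robot, the way both the switches (to on) and the cover (to open) slide; y: along the row to the left; z up. The box reaches from -45 to +125 mm in x and 75 mm either side in y. Switch k (1 = leftmost, like the marks) lies at y = (3 - k) x 20 mm: a white tab 6 x 6 mm that stands 9 mm above the face, its middle at x = -6 mm when off and +6 mm when on.
- sw1 (a joint): Slide switch 1 of the box (counted from the left), belonging to mark 1: 0 = off (towards the robot), 0.012 m = on (away from the robot). A spring ball inside holds it at either end; it takes about 5 N, at first up to 10 N, to push over and should be pushed right to its stop (it may start part-way, and may stay there if left near the middle); the bare face before and behind the row is free for a fingertip once the cover is open.
- sw2 (a joint): Slide switch 2 of the box (counted from the left), belonging to mark 2: 0 = off (towards the robot), 0.012 m = on (away from the robot). A spring ball inside holds it at either end; it takes about 5 N, at first up to 10 N, to push over and should be pushed right to its stop (it may start part-way, and may stay there if left near the middle); the bare face before and behind the row is free for a fingertip once the cover is open.
- sw3 (a joint): Slide switch 3 of the box (counted from the left), belonging to mark 3: 0 = off (towards the robot), 0.012 m = on (away from the robot). A spring ball inside holds it at either end; it takes about 5 N, at first up to 10 N, to push over and should be pushed right to its stop (it may start part-way, and may stay there if left near the middle); the bare face before and behind the row is free for a fingertip once the cover is open.
- sw4 (a joint): Slide switch 4 of the box (counted from the left), belonging to mark 4: 0 = off (towards the robot), 0.012 m = on (away from the robot). A spring ball inside holds it at either end; it takes about 5 N, at first up to 10 N, to push over and should be pushed right to its stop (it may start part-way, and may stay there if left near the middle); the bare face before and behind the row is free for a fingertip once the cover is open.
- sw5 (a joint): Slide switch 5 of the box (counted from the left), belonging to mark 5: 0 = off (towards the robot), 0.012 m = on (away from the robot). A spring ball inside holds it at either end; it takes about 5 N, at first up to 10 N, to push over and should be pushed right to its stop (it may start part-way, and may stay there if left near the middle); the bare face before and behind the row is free for a fingertip once the cover is open.
- cover_grip (a point): Grip point of the switch cover: in the middle of the upright black bar handle, 12 mm thick (along the panel's x), 44 mm long (along y), which stands 32 mm tall on the flat aluminium cover; the point is 22 mm above the cover's top face and 10 mm below the bar's top, and 83 mm above the worktop when the cover is shut. The cover (56 x 118 mm, top face 61 mm above the worktop when down, 150 g) is centred under the handle and shut, centred over the switch row.
- cover (a joint): Slide of the cover: 0 = shut over the switches, 0.08 m = fully open, away from the robot along the panel's x. A steel bump 8 mm high on either side, just behind the shut cover's feet, stops it between 0.006 and 0.022 m from either direction unless it is lifted. Friction about 1 N; it stays where it is left.
- cover_lift (a joint): How far the cover is lifted: 0 = down, up to 0.022 m. Lift it more than 0.009 m (0.012 to 0.016 is good) to pass the bumps, both when opening and when shutting; it sinks by its own weight when released.
- tall_r1: Steel pot with lid, 52 mm diameter, TALL kind: body 60 mm high, on it a lid 54 mm wide and 4 mm thick, and on the lid a black upright knob 16 mm in diameter whose flat top is 94 mm above the underside (grip the knob about 87 mm above the underside, clear of the lid). Weighted base. Origin: centre of the underside, z up. About 200 g. Starts on the hot plate.
- tall_r3: Steel pot with lid, 52 mm diameter, TALL kind: body 60 mm high, on it a lid 54 mm wide and 4 mm thick, and on the lid a black upright knob 16 mm in diameter whose flat top is 94 mm above the underside (grip the knob about 87 mm above the underside, clear of the lid). Weighted base. Origin: centre of the underside, z up. About 200 g. Starts on the hot plate.
- tall_r5: Steel pot with lid, 52 mm diameter, TALL kind: body 60 mm high, on it a lid 54 mm wide and 4 mm thick, and on the lid a black upright knob 16 mm in diameter whose flat top is 94 mm above the underside (grip the knob about 87 mm above the underside, clear of the lid). Weighted base. Origin: centre of the underside, z up. About 200 g. Starts on the hot plate.
- tall_w1: Steel pot with lid, 52 mm diameter, TALL kind: body 60 mm high, on it a lid 54 mm wide and 4 mm thick, and on the lid a black upright knob 16 mm in diameter whose flat top is 94 mm above the underside (grip the knob about 87 mm above the underside, clear of the lid). Weighted base. Origin: centre of the underside, z up. About 200 g. Starts on the worktop.
- tall_w3: Steel pot with lid, 52 mm diameter, TALL kind: body 60 mm high, on it a lid 54 mm wide and 4 mm thick, and on the lid a black upright knob 16 mm in diameter whose flat top is 94 mm above the underside (grip the knob about 87 mm above the underside, clear of the lid). Weighted base. Origin: centre of the underside, z up. About 200 g. Starts on the worktop.
- squat_r2: Steel pot with lid, 52 mm diameter, SQUAT kind: body 30 mm high, lid on it 54 mm wide, 4 mm thick, black upright knob 16 mm diameter whose flat top is 64 mm above the underside (grip the knob about 57 mm above the underside, clear of the lid). Weighted base. Origin: centre of the underside, z up. About 130 g. Starts on the hot plate.
- squat_r4: Steel pot with lid, 52 mm diameter, SQUAT kind: body 30 mm high, lid on it 54 mm wide, 4 mm thick, black upright knob 16 mm diameter whose flat top is 64 mm above the underside (grip the knob about 57 mm above the underside, clear of the lid). Weighted base. Origin: centre of the underside, z up. About 130 g. Starts on the hot plate.
- squat_w2: Steel pot with lid, 52 mm diameter, SQUAT kind: body 30 mm high, lid on it 54 mm wide, 4 mm thick, black upright knob 16 mm diameter whose flat top is 64 mm above the underside (grip the knob about 57 mm above the underside, clear of the lid). Weighted base. Origin: centre of the underside, z up. About 130 g. Starts on the worktop.
- jar: Small glass jar with a steel lid, 48 mm wide, 75 mm tall, among the pots. Not part of the job; leave it alone. Origin: centre of the underside.
Not all that is in view belongs to the job. Leave any blue or purple look-alike of the tall_r3 alone.

How it is judged:
On the way:
1. the switch cover has been lifted over its bumps and slid open (value of joint cover above 0.06 m), for 0.2 s.
At the end, for the whole second after the job is handed in: Every pot stands upright and still on the hot plate, its centre within 16 mm of the centre of a mark; each switch is on (above 9.5 mm) where a tall pot stands on its mark and off (below 2.5 mm) where none does; the cover is shut (within 6 mm) and down (within 3 mm) ((horizontal distance between tall_r1 and bay1 below 0.016 m or horizontal distance between tall_r1 and bay2 below 0.016 m or horizontal distance between tall_r1 and bay3 below 0.016 m or horizontal distance between tall_r1 and bay4 below 0.016 m or horizontal distance between tall_r1 and bay5 below 0.016 m) and angle between each of tall_r1, tall_r3, tall_r5, tall_w1, tall_w3, squat_r2, squat_r4, squat_w2's own z axis and vertical below 0.12 rad and height (world z) of tall_r1 between 0.008 and 0.018 m and linear speed of each of tall_r1, tall_r3, tall_r5, tall_w1, tall_w3, squat_r2, squat_r4, squat_w2 below 0.02 m/s and (horizontal distance between tall_r3 and bay1 below 0.016 m or horizontal distance between tall_r3 and bay2 below 0.016 m or horizontal distance between tall_r3 and bay3 below 0.016 m or horizontal distance between tall_r3 and bay4 below 0.016 m or horizontal distance between tall_r3 and bay5 below 0.016 m) and height (world z) of tall_r3 between 0.008 and 0.018 m and (horizontal distance between tall_r5 and bay1 below 0.016 m or horizontal distance between tall_r5 and bay2 below 0.016 m or horizontal distance between tall_r5 and bay3 below 0.016 m or horizontal distance between tall_r5 and bay4 below 0.016 m or horizontal distance between tall_r5 and bay5 below 0.016 m) and height (world z) of tall_r5 between 0.008 and 0.018 m and (horizontal distance between tall_w1 and bay1 below 0.016 m or horizontal distance between tall_w1 and bay2 below 0.016 m or horizontal distance between tall_w1 and bay3 below 0.016 m or horizontal distance between tall_w1 and bay4 below 0.016 m or horizontal distance between tall_w1 and bay5 below 0.016 m) and height (world z) of tall_w1 between 0.008 and 0.018 m and (horizontal distance between tall_w3 and bay1 below 0.016 m or horizontal distance between tall_w3 and bay2 below 0.016 m or horizontal distance between tall_w3 and bay3 below 0.016 m or horizontal distance between tall_w3 and bay4 below 0.016 m or horizontal distance between tall_w3 and bay5 below 0.016 m) and height (world z) of tall_w3 between 0.008 and 0.018 m and (horizontal distance between squat_r2 and bay1 below 0.016 m or horizontal distance between squat_r2 and bay2 below 0.016 m or horizontal distance between squat_r2 and bay3 below 0.016 m or horizontal distance between squat_r2 and bay4 below 0.016 m or horizontal distance between squat_r2 and bay5 below 0.016 m) and height (world z) of squat_r2 between 0.008 and 0.018 m and (horizontal distance between squat_r4 and bay1 below 0.016 m or horizontal distance between squat_r4 and bay2 below 0.016 m or horizontal distance between squat_r4 and bay3 below 0.016 m or horizontal distance between squat_r4 and bay4 below 0.016 m or horizontal distance between squat_r4 and bay5 below 0.016 m) and height (world z) of squat_r4 between 0.008 and 0.018 m and (horizontal distance between squat_w2 and bay1 below 0.016 m or horizontal distance between squat_w2 and bay2 below 0.016 m or horizontal distance between squat_w2 and bay3 below 0.016 m or horizontal distance between squat_w2 and bay4 below 0.016 m or horizontal distance between squat_w2 and bay5 below 0.016 m) and height (world z) of squat_w2 between 0.008 and 0.018 m and ((horizontal distance between any of tall_r1, tall_r3, tall_r5, tall_w1, tall_w3 and bay1 below 0.016 m and value of joint sw1 above 0.0095 m) or (horizontal distance between each of tall_r1, tall_r3, tall_r5, tall_w1, tall_w3 and bay1 above 0.03 m and value of joint sw1 below 0.0025 m)) and ((horizontal distance between any of tall_r1, tall_r3, tall_r5, tall_w1, tall_w3 and bay2 below 0.016 m and value of joint sw2 above 0.0095 m) or (horizontal distance between each of tall_r1, tall_r3, tall_r5, tall_w1, tall_w3 and bay2 above 0.03 m and value of joint sw2 below 0.0025 m)) and ((horizontal distance between any of tall_r1, tall_r3, tall_r5, tall_w1, tall_w3 and bay3 below 0.016 m and value of joint sw3 above 0.0095 m) or (horizontal distance between each of tall_r1, tall_r3, tall_r5, tall_w1, tall_w3 and bay3 above 0.03 m and value of joint sw3 below 0.0025 m)) and ((horizontal distance between any of tall_r1, tall_r3, tall_r5, tall_w1, tall_w3 and bay4 below 0.016 m and value of joint sw4 above 0.0095 m) or (horizontal distance between each of tall_r1, tall_r3, tall_r5, tall_w1, tall_w3 and bay4 above 0.03 m and value of joint sw4 below 0.0025 m)) and ((horizontal distance between any of tall_r1, tall_r3, tall_r5, tall_w1, tall_w3 and bay5 below 0.016 m and value of joint sw5 above 0.0095 m) or (horizontal distance between each of tall_r1, tall_r3, tall_r5, tall_w1, tall_w3 and bay5 above 0.03 m and value of joint sw5 below 0.0025 m)) and value of joint cover below 0.006 m and value of joint cover_lift below 0.003 m); the robot touches nothing.
It fails at once if the jar is shoved more than 6 cm or knocked over (distance of jar from where it was at the start of the episode above 0.06 m or angle between jar's own z axis and vertical above 0.7 rad).
Of tall_r1, squat_r2, tall_r3, squat_r4, tall_r5 only 1 to 2 are there at a start; the rules pass over those that are not, and their reading is None.
Of tall_w1, squat_w2, tall_w3 only 2 to 3 are there at a start; the rules pass over those that are not, and their reading is None.
At some moment in a run one of tall_w1, squat_w2, tall_w3 may be knocked a few centimetres aside while the robot is not near it.
It also fails if it takes over 210 s, if anything falls off the work surface, if the arm or the gripper's body presses on something with over 40 N, if the wrist force passes 120 N, or if a joint passes its speed limit or range.

## Working session

There is one attempt and no reset: what is moved stays moved. The work goes in short steps, Python scripts to look and compute and a tool call to move; the robot and the scene stay as the last step left them, time stands still between calls to the robot, and variables do not carry over. Pictures are saved under pics/ and viewed, and the job is handed in when it is done.

Besides the shell and the picture viewer there is one more tool, called after "Call:" as a command line: name --argument value ..., lists and objects as JSON in quotes. servo_tool: Moves the arm, as the interface text tells. Shifts and turns lie within -1 to 1; 1 stands for 150 mm of shift or 2 pi rad of turn. Its arguments: {"type":"object","properties":{"motion":{"type":"array"},"force":{"type":"number"}},"required":["motion"]}

```bash
ls; mkdir -p pics; python3 - <<'E'
from workcell import state, viewer
import cv2,numpy as np
s=state();print(s)
for n in("scene","top"):
    c=viewer.capture(n);cv2.imwrite(f"pics/{n}0.png",c["img"]);print(n,c["camera_matrix"],c["position"],c["rotation"],c.keys())
E
```

```text
pics
{'t': 0.0, 'q': array([ 8.93708050e-01,  3.81205070e-01,  1.29825450e+00, -8.03226518e-06,
        1.46361973e+00, -2.15314671e-01]), 'joint_vel': array([-0.0001807 , -0.00119575, -0.00096767, -0.00149001,  0.00115475,
       -0.00011496]), 'effort': array([ 1.47701336e-03, -4.48462951e+01, -2.31280518e+01, -1.20810346e-04,
        4.75770226e-03, -9.08631506e-06]), 'position': array([0.24488437, 0.49217575, 0.24970901]), 'tool_rot': array([ 2.28840400e-01,  9.73463671e-01, -6.72268377e-04, -3.17172784e-04]), 'contact_force': array([-0.17210698,  0.08716118,  0.12182361]), 'ft_torque': array([0.00686633, 0.01752495, 0.01301723]), 'width': 0.08561345297621208}
scene [[564.43150696   0.         321.31261474]
 [  0.         564.43150696 245.43940964]
 [  0.           0.           1.        ]] [ 1.15847869 -0.64597493  1.01303897] [0.34942518 0.12941636 0.34129371 0.86294383] dict_keys(['img', 'range_z', 'camera_matrix', 'position', 'rotation'])
top [[515.15819552   0.         321.76271617]
 [  0.         515.15819552 236.00178169]
 [  0.           0.           1.        ]] [0.35413637 0.00500713 1.29286046] [ 0.04803688 -0.06528498 -0.70293008  0.70662553] dict_keys(['img', 'range_z', 'camera_matrix', 'position', 'rotation'])
```

View pics/scene0.png

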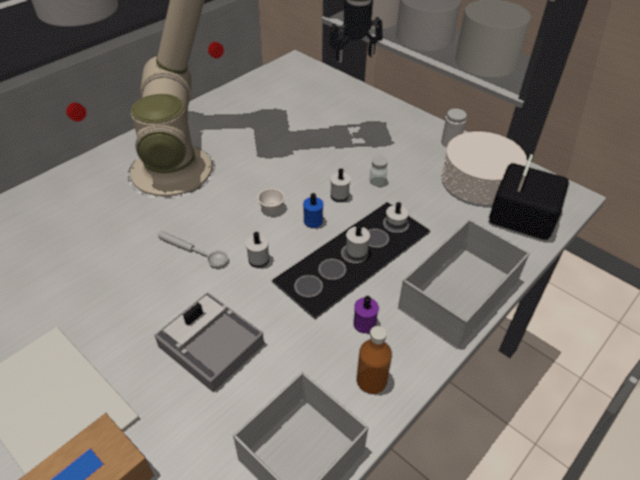

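View pics/top0.png

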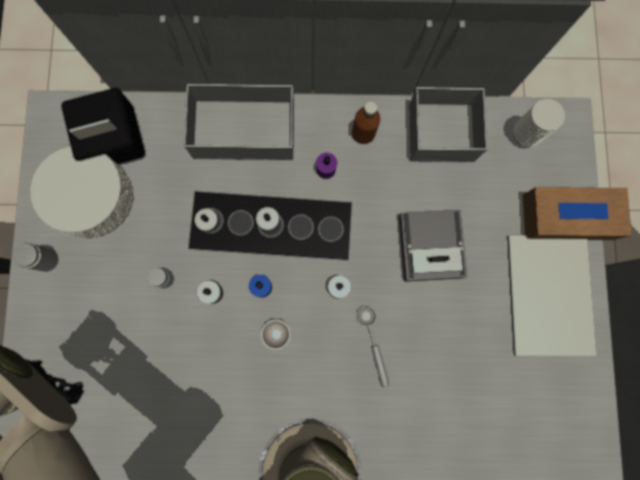

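```bash
cat > h.py <<'E'
from workcell import state, viewer, job_done
import cv2,numpy as np
from scipy.spatial.transform import Rotation as R
def cap(n): 
    c=viewer.capture(n); c["R"]=R.from_quat(c["rotation"]).as_matrix(); return c
def pt(c,u,v,z):  # ray onto plane z
    K=c["camera_matrix"]; d=c["R"]@np.array([(u-K[0,2])/K[0,0],-(v-K[1,2])/K[1,1],-1.0])
    p=np.asarray(c["position"]); return p+d*(z-p[2])/d[2]
def cloud(c):
    K=c["camera_matrix"];v,u=np.mgrid[0:480,0:640];Z=c["range_z"]
    P=np.stack([(u-K[0,2])/K[0,0]*Z,-(v-K[1,2])/K[1,1]*Z,-Z],-1)
    W=P@c["R"].T+c["position"]; W[Z<=0]=np.nan; return W
def px(c,p):
    K=c["camera_matrix"];q=c["R"].T@(np.asarray(p)-c["position"]);return K[0,0]*q[0]/-q[2]+K[0,2],-K[1,1]*q[1]/-q[2]+K[1,2]
def crop(c,u0,v0,u1,v1,s,f):
    cv2.imwrite(f,cv2.resize(c["img"][v0:v1,u0:u1],None,fx=s,fy=s,interpolation=cv2.INTER_CUBIC))
E
python3 - <<'E'
from h import *
c=cap("top");s=cap("scene")
crop(c,140,180,360,350,3,"pics/a1.png");crop(s,230,140,440,320,3.5,"pics/a2.png");crop(c,390,200,480,290,6,"pics/a3.png")
crop(s,150,280,275,390,5,"pics/a4.png")
W=cloud(c)
for n,u,v in[("p1",206,219),("p3",267,218),("wL",209,292),("wR",340,287),("jar",160,277),("bowl",276,335),("blue",260,286)]:
    w=W[v-14:v+15,u-14:u+15].reshape(-1,3);w=w[~np.isnan(w[:,2])];print(n,np.percentile(w[:,2],[50,80,95,100]).round(3),np.nanmean(w[w[:,2]>w[:,2].max()-.008],0).round(3))
for u,v in[(195,192),(352,202),(349,258),(190,248)]:print(pt(c,u,v,.012).round(3))
E
```

```text
p1 [0.017 0.046 0.061 0.081] [0.595 0.26  0.076]
p3 [0.044 0.076 0.093 0.111] [0.593 0.107 0.106]
wL [0.044 0.065 0.081 0.101] [0.417 0.244 0.095]
wR [0.005 0.065 0.069 0.099] [ 0.43  -0.066  0.094]
jar [0.013 0.073 0.077 0.08 ] [0.451 0.365 0.075]
bowl [0.016 0.035 0.041 0.046] [0.317 0.084 0.04 ]
blue [0.023 0.065 0.07  0.1  ] [0.432 0.123 0.095]
[0.672 0.296 0.012]
[ 0.65  -0.103  0.012]
[ 0.506 -0.094  0.012]
[0.529 0.303 0.012]
```

View pics/a1.png

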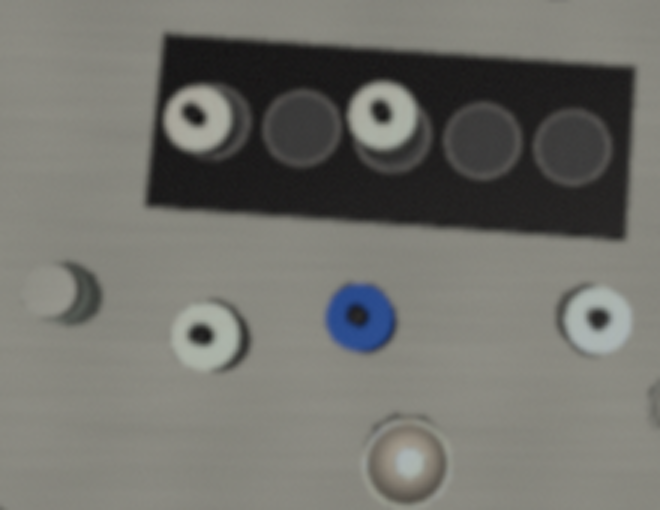

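View pics/a2.png

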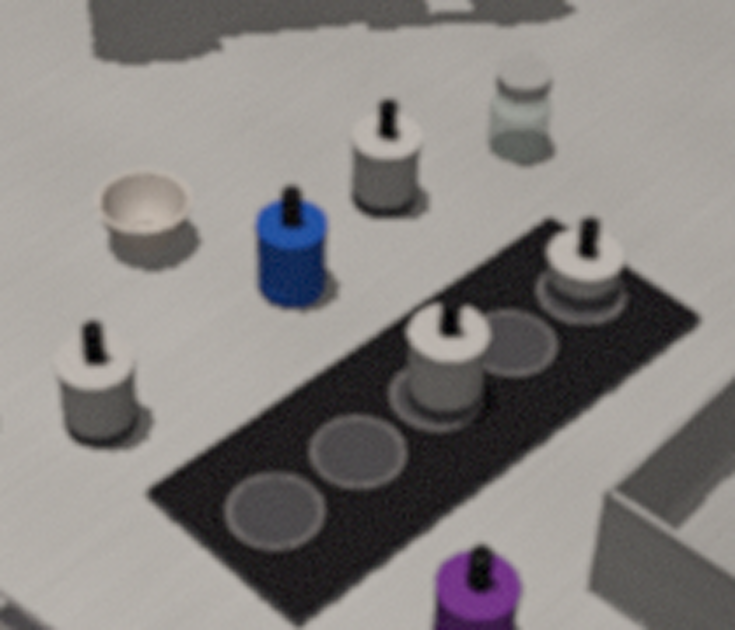

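View pics/a3.png

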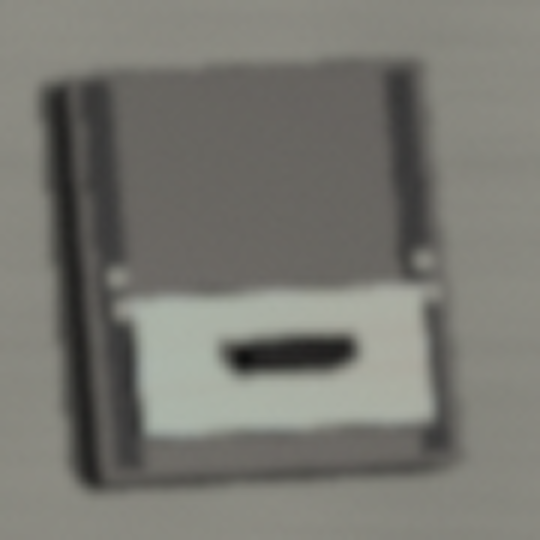

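View pics/a4.png

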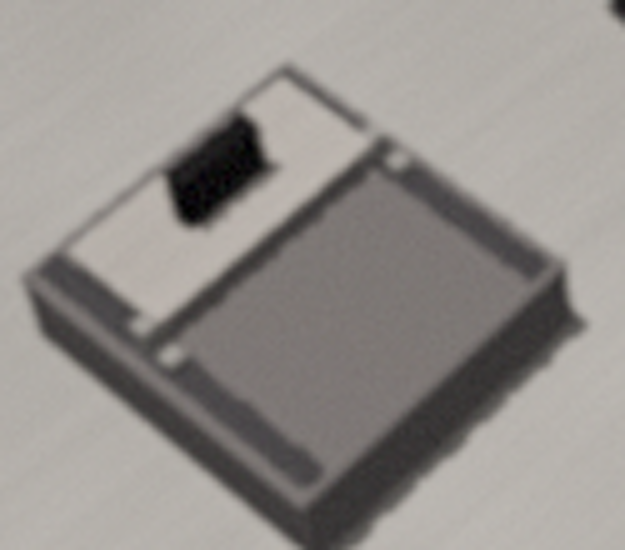

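```bash
cat >> h.py <<'E'
def lid(c,u,v,z,r=16,thr=None):
    g=c["img"][v-r:v+r+1,u-r:u+r+1].astype(int)
    m=cv2.inRange(c["img"][v-r:v+r+1,u-r:u+r+1],(thr,)*3,(255,)*3)
    cs,_=cv2.findContours(m,cv2.RETR_EXTERNAL,cv2.CHAIN_APPROX_NONE)
    k=cv2.convexHull(max(cs,key=cv2.contourArea));e=cv2.fitEllipse(k)
    return pt(c,e[0][0]+u-r,e[0][1]+v-r,z).round(4),np.round(e[1],1)
E
python3 - <<'E'
from h import *
c=cap("top");s=cap("scene")
for n,u,v,z,us,vs in[("p1",206,219,.046,397,215),("p3",267,218,.076,358,236),("wL",209,292,.064,340,182),("wR",340,287,.064,258,245)]:
    for cc,a,b in((c,u,v),(s,us,vs)):
        g=cc["img"].min(2)[b-6:b+7,a-6:a+7]; t=int(np.percentile(g,70)*.87); print(n,t,lid(cc,a,b,z,16,t))
# plate
for cc,r in((c,(185,185,360,265)),(s,(270,200,435,315))):
    x0,y0,x1,y1=r;m=(cc["img"].max(2)<60).astype(np.uint8);mm=np.zeros_like(m);mm[y0:y1,x0:x1]=m[y0:y1,x0:x1]
    cs,_=cv2.findContours(mm,cv2.RETR_EXTERNAL,cv2.CHAIN_APPROX_NONE);k=max(cs,key=cv2.contourArea)[:,0]
    P=np.array([pt(cc,a,b,.012)[:2] for a,b in k],np.float32)
    rr=cv2.minAreaRect(P*1000);print(rr); 
# rings
g=c["img"][:,:,1]
for cc,lst in((c,[(240,223),(301,227),(331,229)]),(s,[(376,238),(333,268),(309,286)])):
  for u,v in lst:
    w=cc["img"].max(2)[v-18:v+19,u-20:u+21];m=(w>42).astype(np.uint8);n,l,st,ce=cv2.connectedComponentsWithStats(m)
    i=l[18,20];cs,_=cv2.findContours((l==i).astype(np.uint8),cv2.RETR_EXTERNAL,cv2.CHAIN_APPROX_NONE);e=cv2.fitEllipse(cs[0]);print("ring",pt(cc,e[0][0]+u-20,e[0][1]+v-18,.012).round(4),e[1])
E
```

```text
p1 138 (array([0.5961, 0.2597, 0.046 ]), array([19.3, 20.3]))
p1 149 (array([0.5886, 0.2825, 0.046 ]), array([26.6, 37.9]))
p3 140 (array([0.5938, 0.1067, 0.076 ]), array([20.3, 20.4]))
p3 150 (array([0.5976, 0.1063, 0.076 ]), array([15.2, 21.9]))
wL 144 (array([0.4174, 0.2451, 0.064 ]), array([21.4, 22.1]))Traceback (most recent call last):
  File "<stdin>", line 5, in <module>
  File "h.py", line 21, in lid
    k=cv2.convexHull(max(cs,key=cv2.contourArea));e=cv2.fitEllipse(k)
                                                    ~~~~~~~~~~~~~~^^^
cv2.error: OpenCV(4.12.0) /io/opencv/modules/imgproc/src/shapedescr.cpp:361: error: (-201:Incorrect size of input array) There should be at least 5 points to fit the ellipse in function 'fitEllipseNoDirect'
```

```bash
python3 - <<'E'
from h import *
c=cap("top");s=cap("scene")
for n,u,v,z in[("p1",206,219,.046),("p3",267,218,.076),("wL",209,292,.064),("wR",340,287,.064)]:
    b=(v,u);g=c["img"].min(2)[v-6:v+7,u-6:u+7]
    for f in(.82,.9):
        t=int(np.percentile(g,70)*f); print(n,t,lid(c,u,v,z,16,t))
# knobs in scene: dark blob -> knob mid height
for n,u,v,z in[("p1",398,208,.061),("p3",358,231,.091),("wL",340,175,.079),("wR",257,239,.079)]:
    w=s["img"].max(2)[v-11:v+12,u-9:u+10];m=(w<70).astype(np.uint8);nn,l,st,ce=cv2.connectedComponentsWithStats(m);i=1+np.argmax(st[1:,4]);print(n,st[i],pt(s,ce[i][0]+u-9,ce[i][1]+v-11,z).round(4))
for cc,r in((c,(185,185,360,265)),(s,(270,200,435,315))):
    x0,y0,x1,y1=r;m=(cc["img"].max(2)<60).astype(np.uint8);mm=np.zeros_like(m);mm[y0:y1,x0:x1]=m[y0:y1,x0:x1]
    cs,_=cv2.findContours(mm,cv2.RETR_EXTERNAL,cv2.CHAIN_APPROX_NONE);k=max(cs,key=cv2.contourArea)[:,0]
    P=np.array([pt(cc,a,b,.012)[:2] for a,b in k],np.float32)
    print(cv2.minAreaRect(P*1000))
for cc,lst in((c,[(240,223),(301,227),(331,229)]),(s,[(333,268),(309,286)])):
  for u,v in lst:
    w=cc["img"].max(2)[v-18:v+19,u-20:u+21];m=(w>45).astype(np.uint8);n,l,st,ce=cv2.connectedComponentsWithStats(m)
    i=l[18,20];cs,_=cv2.findContours((l==i).astype(np.uint8),cv2.RETR_EXTERNAL,cv2.CHAIN_APPROX_NONE)
    e=cv2.fitEllipse(max(cs,key=len));print("ring",pt(cc,e[0][0]+u-20,e[0][1]+v-18,.012).round(4),e[1])
E
```

```text
p1 130 (array([0.596 , 0.2598, 0.046 ]), array([19.8, 20.7]))
p1 143 (array([0.5959, 0.2597, 0.046 ]), array([18.9, 19.8]))
p3 132 (array([0.5937, 0.1066, 0.076 ]), array([20.5, 21.3]))
p3 145 (array([0.5936, 0.1065, 0.076 ]), array([19.6, 20.4]))
wL 136 (array([0.4176, 0.2458, 0.064 ]), array([22.3, 23.3]))
wL 149 (array([0.4178, 0.2447, 0.064 ]), array([20.7, 21.6]))
wR 139 (array([ 0.4317, -0.0681,  0.064 ]), array([22.3, 22.7]))
wR 153 (array([ 0.4318, -0.0675,  0.064 ]), array([20.9, 21.3]))
p1 [ 7  6  5 10 41] [0.5989 0.261  0.061 ]
p3 [  5   0  14  16 119] [0.5933 0.1208 0.091 ]
wL [ 8  5  4 10 37] [0.4212 0.2443 0.079 ]
wR [ 6  4  6 12 52] [ 0.4354 -0.0663  0.079 ]
((588.9266357421875, 103.53919982910156), (396.77227783203125, 144.10446166992188), 86.33151245117188)
((596.816162109375, 99.98367309570312), (399.0173034667969, 146.38841247558594), 86.36681365966797)
ring [0.5962 0.1707 0.012 ] (26.875343322753906, 35.074195861816406)
ring [0.5848 0.0277 0.012 ] (26.465341567993164, 26.608400344848633)
ring [ 0.5801 -0.048   0.012 ] (26.32693862915039, 27.02693748474121)
ring [0.5878 0.029  0.012 ] (21.55130958557129, 28.932138442993164)
ring [ 0.5832 -0.0472  0.012 ] (22.841814041137695, 29.47439193725586)
```

```bash
python3 - <<'E'
from h import *
c=cap("top");s=cap("scene")
for nm,cc,r,t in(("top",c,(405,240,472,278),125),("scene",s,(155,295,235,350),140)):
    x0,y0,x1,y1=r;w=cc["img"][y0:y1,x0:x1]
    m=(w.min(2)>t).astype(np.uint8);cv2.imwrite(f"pics/m_{nm}.png",cv2.resize(np.hstack([w,np.dstack([m*255]*3)]),None,fx=5,fy=5,interpolation=0))
    k=(w.max(2)<55).astype(np.uint8);n,l,st,ce=cv2.connectedComponentsWithStats(k)
    for i in range(1,n):
        if st[i,4]>15:
            vs,us=np.nonzero(l==i);P=np.array([pt(cc,a+x0,b+y0,.093 if nm=="top" else .083)[:2] for a,b in zip(us,vs)],np.float32)*1000
            print(nm,st[i],P.mean(0),cv2.minAreaRect(P))
# box outline via depth: points of height > .03
W=cloud(c);sub=W[195:295,385:480].reshape(-1,3);q=sub[(sub[:,2]>.038)&(sub[:,2]<.075)]
print("box",cv2.minAreaRect((q[:,:2]*1000).astype(np.float32)),np.percentile(q[:,2],[10,50,90]))
q=sub[(sub[:,2]>.084)];print(q.mean(0),len(q))
W=cloud(s);sub=W[280:390,145:275].reshape(-1,3);q=sub[(sub[:,2]>.038)&(sub[:,2]<.075)]
print("box",cv2.minAreaRect((q[:,:2]*1000).astype(np.float32)),np.percentile(q[:,2],[10,50,90]))
q=sub[(sub[:,2]>.084)];print(q.mean(0),len(q))
E
```

```text
top [24 17 19  4 64] [ 496.44324 -298.6476 ] ((496.699951171875, -298.2637939453125), (7.114100933074951, 42.95406723022461), 0.3567757308483124)
scene [ 29   9  19  21 220] [ 505.37234 -305.1214 ] ((505.0531311035156, -304.8453674316406), (27.703983306884766, 47.47541046142578), 4.730555057525635)
box ((536.830078125, -299.9242248535156), (170.16265869140625, 151.39724731445312), 3.5574758052825928) [0.04231325 0.04629643 0.06172463]
[ 0.49638623 -0.30173488  0.09262361] 103
box ((541.7660522460938, -300.4522705078125), (174.4936981201172, 151.60614013671875), 3.6535425186157227) [0.04228361 0.04544379 0.06098078]
[ 0.50387706 -0.30405714  0.09097576] 154
```

View pics/m_top.png

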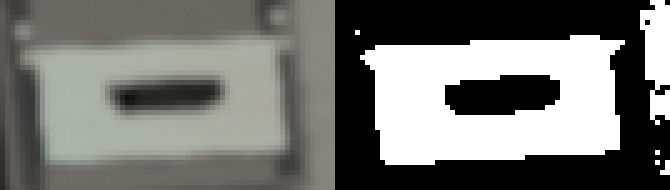

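View pics/m_scene.png

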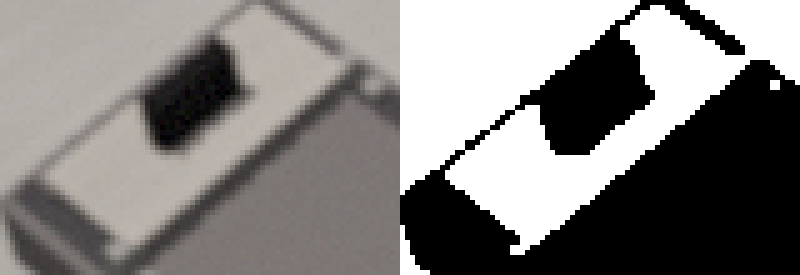

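```bash
cat >> h.py <<'E'
def go(x,y,z,yaw=0.):
    """shift/turn numbers to TCP x,y,z, tool down, tool y at angle yaw(deg, mod 180) in world"""
    s=state();R0=R.from_quat(s["tool_rot"]);d=np.array([x,y,z])-s["position"]
    best=None
    for k in(0,180):
        a=np.radians(yaw+k);ty=np.array([np.cos(a),np.sin(a),0]);tz=np.array([0,0,-1.]);tx=np.cross(ty,tz)
        r=(R0.inv()*R.from_matrix(np.stack([tx,ty,tz],1))).as_rotvec()
        if best is None or np.linalg.norm(r)<np.linalg.norm(best): best=r
    print("t",round(s["t"],2),"pos",s["position"].round(4),"w",round(s["width"],4),"F",s["contact_force"].round(1),"q6",s["q"][5].round(2))
    print("shift",(R0.inv().apply(d)/.15).round(3).tolist(),"turn",(best/2/np.pi).round(4).tolist())
E
python3 -c "
from h import *
go(.4195,.2448,.22,0)"
```

```text
t 0.5 pos [0.2451 0.4924 0.2503] w 0.0853 F [0.3 0.6 1.1] q6 -0.22
shift [-1.777, -0.959, 0.202] turn [-0.0, 0.0, 0.1765]
```

Call:
servo_tool --motion '[[[0.5,-0.45,-0.24,0.05,0,0,0.03],[0.5,-0.9,-0.48,0.1,0,0,0.06],[0.5,-0.95,-0.5,0.1,0,0,0.09],[0.5,-0.95,-0.5,0.1,0,0,0.12],[0.5,-0.95,-0.5,0.1,0,0,0.147]]]' --force 40

```text
t: 1.12
position: [0.3396, 0.3613, 0.2354]
tool_rot: [0.641, 0.767, 0.0, -0.0]
contact_force: [-0.2, 0.9, -0.3]
width: 0.0425
```

```bash
python3 -c "
from h import *
go(.4195,.2448,.2,0)"
```

```text
t 1.12 pos [0.3396 0.3613 0.2354] w 0.0425 F [-0.2  0.9 -0.3] q6 0.4
shift [-0.859, 0.387, 0.236] turn [0.0, -0.0, 0.0284]
```

Call:
servo_tool --motion '[[[0.5,-0.4,0.2,0.1,0,0,0.015],[0.5,-0.8,0.36,0.2,0,0,0.028],[0.5,-0.859,0.387,0.236,0,0,0.028],[0.5,-0.859,0.387,0.236,0,0,0.028]]]'

```text
t: 1.62
position: [0.42, 0.2438, 0.1996]
tool_rot: [0.707, 0.707, -0.0, -0.0]
contact_force: [0.7, 0.7, 0.6]
width: 0.0429
```

```bash
python3 - <<'E'
from h import *
go(.4195,.2448,.087,0)
s=cap("scene");c=cap("top");crop(s,230,100,440,280,3.5,"pics/b1.png");crop(c,140,180,360,350,3,"pics/b2.png")
E
```

```text
t 1.62 pos [0.42   0.2438 0.1996] w 0.0429 F [0.7 0.7 0.6] q6 0.28
shift [0.007, -0.003, 0.75] turn [-0.0002, 0.0, -0.0]
```

View pics/b1.png

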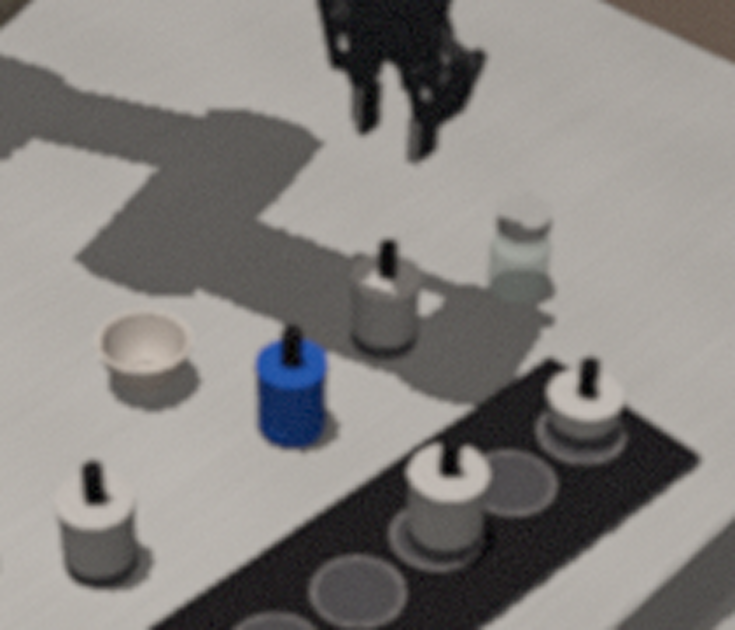

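View pics/b2.png

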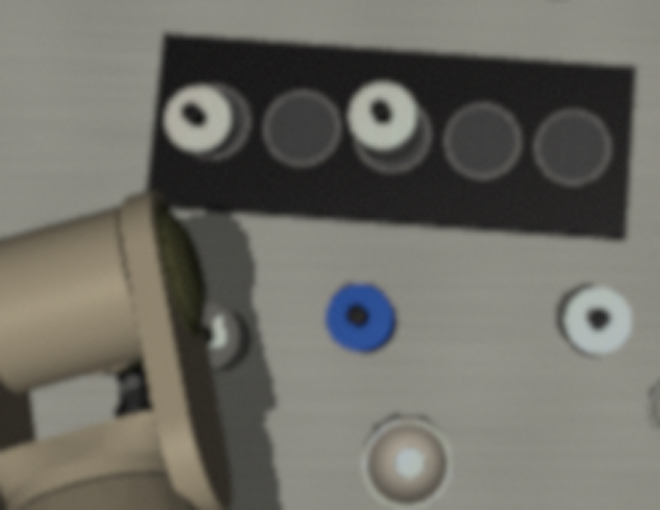

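The steel tall pot wL is still at scene pixel (341,174) and has not moved. Blue at (313,197) is the look-alike. Descending on wL now.

Call:
servo_tool --motion '[[[0.5,0.007,-0.003,0.35,0,0,0],[0.5,0.007,-0.003,0.6,0,0,0],[0.5,0.007,-0.003,0.745,0,0,0],[0.1,0.007,-0.003,0.745,0,0,0],[0,0.007,-0.003,0.745,0,0,0]]]' --force 40

```text
t: 2.35
position: [0.4191, 0.2471, 0.0895]
tool_rot: [0.706, 0.708, 0.001, 0.0]
contact_force: [0.3, 0.4, -1.9]
width: 0.0146
```

Call:
servo_tool --motion '[[[0,0,0,0,0,0,0],[0,0,0,0,0,0,0],[0,0,0,0,0,0,0]]]'

```text
t: 2.72
position: [0.4192, 0.2471, 0.0898]
tool_rot: [0.706, 0.708, 0.001, 0.0]
contact_force: [-0.4, -0.2, -1.9]
width: 0.0143
```

```bash
python3 - <<'E'
from h import *
go(.42,.2438,.2,0)
s=cap("scene");crop(s,280,120,440,270,4,"pics/b3.png")
E
```

```text
t 2.73 pos [0.4192 0.2471 0.0898] w 0.0143 F [-0.4 -0.2 -1.9] q6 0.28
shift [-0.021, 0.007, -0.735] turn [0.0004, -0.0002, 0.0006]
```

View pics/b3.png

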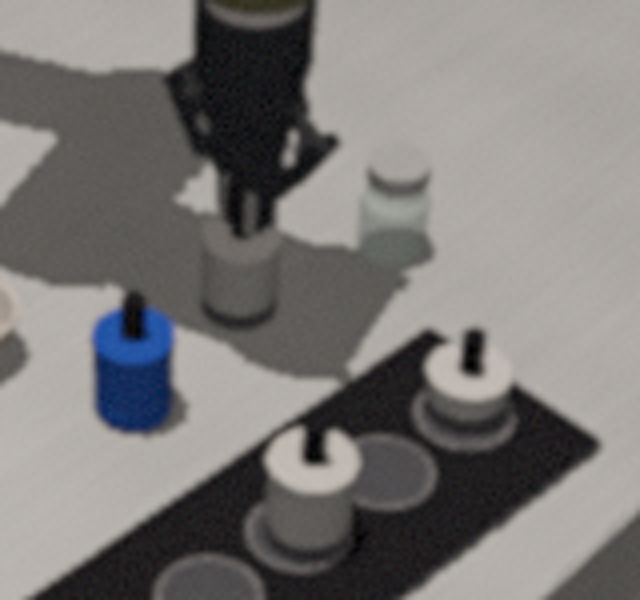

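Call:
servo_tool --motion '[[[0,0,0,-0.3,0,0,0],[0,0,0,-0.6,0,0,0],[0,0,0,-0.85,0,0,0],[0,0,0,-0.88,0,0,0]]]'

```text
t: 3.28
position: [0.4195, 0.2471, 0.2238]
tool_rot: [0.706, 0.708, 0.003, 0.002]
contact_force: [-0.7, -0.7, -3.5]
width: 0.0145
```

```bash
python3 - <<'E'
from h import *
go(.5957,.182,.22,0)
s=cap("scene");crop(s,280,80,440,230,4,"pics/b4.png")
E
```

```text
t 3.27 pos [0.4195 0.2471 0.2238] w 0.0145 F [-0.7 -0.7 -3.5] q6 0.28
shift [-0.438, 1.173, 0.032] turn [0.0011, -0.0004, 0.0005]
```

View pics/b4.png

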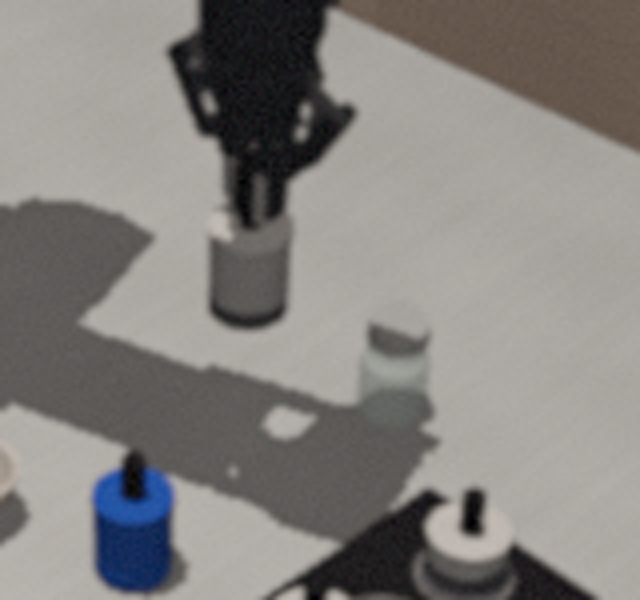

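Pot held upright at crop (250,260). Carrying it to mark 2.

Call:
servo_tool --motion '[[[0,-0.1,0.2,0,0,0,0],[0,-0.2,0.45,0.01,0,0,0],[0,-0.3,0.7,0.02,0,0,0],[0,-0.38,0.92,0.03,0.001,0,0],[0,-0.41,1,0.03,0.001,0,0]]]'

```text
t: 3.95
position: [0.57, 0.185, 0.216]
tool_rot: [0.706, 0.708, -0.002, -0.002]
contact_force: [0.1, 0.2, -2.4]
width: 0.0142
```

```bash
python3 - <<'E'
from h import *
go(.5957,.182,.19,0)
E
```

```text
t 3.95 pos [0.57  0.185 0.216] w 0.0142 F [ 0.1  0.2 -2.4] q6 0.11
shift [-0.021, 0.172, 0.173] turn [-0.0009, -0.0002, 0.0003]
```

Call:
servo_tool --motion '[[[0,-0.01,0.09,0.03,0,0,0],[0,-0.021,0.172,0.06,0,0,0],[0,-0.021,0.172,0.1,-0.001,0,0],[0,-0.021,0.172,0.1,-0.001,0,0]]]'

```text
t: 4.45
position: [0.595, 0.1823, 0.2003]
tool_rot: [0.706, 0.708, -0.0, -0.001]
contact_force: [0.1, 0.5, -0.8]
width: 0.0145
```

```bash
python3 - <<'E'
from h import *
go(.5957,.182,.102,0)
s=cap("scene");crop(s,300,130,460,280,4,"pics/b5.png")
E
```

```text
t 4.45 pos [0.595  0.1823 0.2003] w 0.0145 F [ 0.1  0.5 -0.8] q6 0.1
shift [-0.002, 0.005, 0.655] turn [-0.0002, -0.0002, 0.0004]
```

View pics/b5.png

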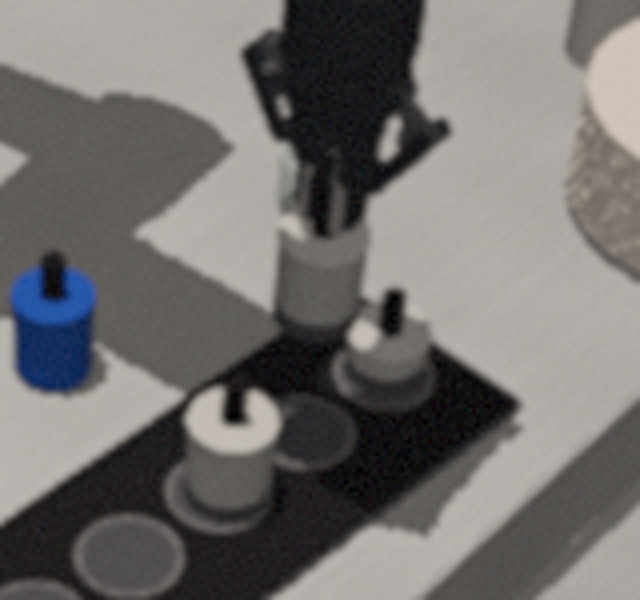

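Call:
servo_tool --motion '[[[0,-0.002,0.005,0.2,0,0,0],[0,-0.002,0.005,0.4,0,0,0],[0,-0.002,0.005,0.55,0,0,0],[0,-0.002,0.005,0.63,0,0,0],[0,-0.002,0.005,0.645,0,0,0]]]'

```text
t: 5.12
position: [0.5957, 0.1822, 0.1041]
tool_rot: [0.706, 0.708, 0.0, -0.001]
contact_force: [0.3, -0.4, -2.1]
width: 0.0143
```

```bash
python3 - <<'E'
from h import *
go(.5957,.182,.102,0)
s=cap("scene");crop(s,300,130,460,280,4,"pics/b6.png")
E
```

```text
t 5.12 pos [0.5957 0.1822 0.1041] w 0.0143 F [ 0.3 -0.4 -2.1] q6 0.1
shift [-0.001, -0.0, 0.014] turn [-0.0001, -0.0002, 0.0004]
```

View pics/b6.png

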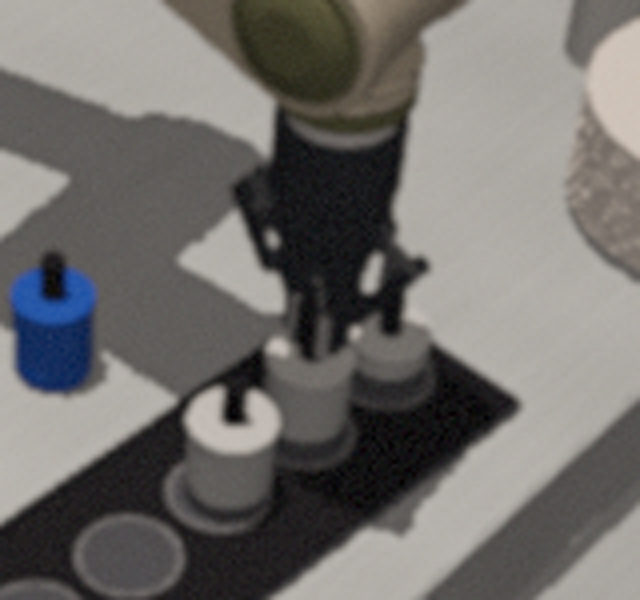

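Nicely over mark 2 (crop (310,440)). Set down, release, rise.

Call:
servo_tool --motion '[[[0,0,0,0.01,0,0,0],[0,0,0,0.018,0,0,0],[0.2,0,0,0.018,0,0,0],[0.45,0,0,0.018,0,0,0],[0.45,0,0,0.01,0,0,0]]]'

```text
t: 5.8
position: [0.596, 0.1822, 0.1031]
tool_rot: [0.706, 0.708, 0.001, -0.0]
contact_force: [-0.7, 0.6, 0.2]
width: 0.0385
```

Call:
servo_tool --motion '[[[0.45,0,0,-0.15,0,0,0],[0.45,0,0,-0.45,0,0,0],[0.5,0,0,-0.75,0,0,0],[0.5,0,0,-0.8,0,0,0]]]'

```text
t: 6.3
position: [0.5969, 0.1822, 0.2267]
tool_rot: [0.706, 0.708, 0.003, 0.002]
contact_force: [0.4, 0.3, -0.6]
width: 0.0426
```

```bash
python3 - <<'E'
from h import *
go(.434,-.067,.2,0)
s=cap("scene");crop(s,240,130,440,310,4,"pics/b7.png")
E
```

```text
t 6.3 pos [0.5969 0.1822 0.2267] w 0.0426 F [ 0.4  0.3 -0.6] q6 0.1
shift [-1.659, -1.091, 0.167] turn [0.0011, -0.0003, 0.0004]
```

View pics/b7.png

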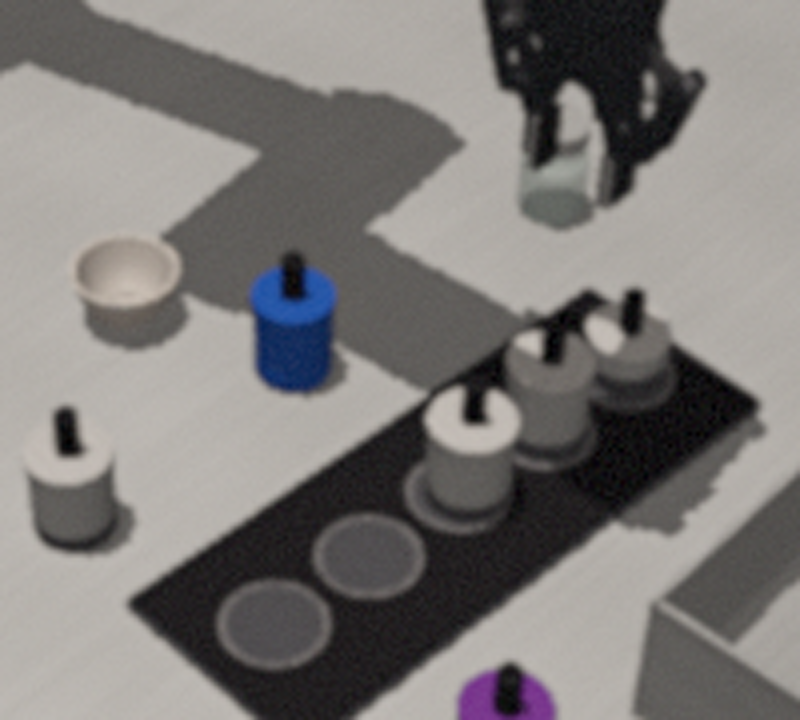

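Call:
servo_tool --motion '[[[0.5,-0.3,-0.2,0,0,0,0],[0.5,-0.6,-0.4,0,0,0,0],[0.5,-0.9,-0.6,0.05,0,0,0],[0.5,-1,-0.67,0.05,0,0,0],[0.5,-1,-0.67,0.05,0,0,0]]]'

```text
t: 6.98
position: [0.4961, 0.0314, 0.2169]
tool_rot: [0.707, 0.707, 0.002, 0.001]
contact_force: [0.3, 0.1, -0.6]
width: 0.0428
```

```bash
python3 - <<'E'
from h import *
go(.434,-.067,.2,0)
E
```

```text
t 6.97 pos [0.4961 0.0314 0.2169] w 0.0428 F [ 0.3  0.1 -0.6] q6 -0.18
shift [-0.656, -0.415, 0.11] turn [0.0006, -0.0003, 0.0002]
```

Call:
servo_tool --motion '[[[0.5,-0.3,-0.2,0.05,0,0,0],[0.5,-0.6,-0.38,0.1,0,0,0],[0.5,-0.656,-0.415,0.11,0,0,0],[0.5,-0.656,-0.415,0.11,0,0,0]]]'

```text
t: 7.48
position: [0.4348, -0.0667, 0.1999]
tool_rot: [0.707, 0.707, 0.002, 0.001]
contact_force: [0.3, 0.7, 0.2]
width: 0.0425
```

```bash
python3 - <<'E'
from h import *
go(.434,-.067,.088,0)
s=cap("scene");crop(s,200,150,400,330,4,"pics/b8.png")
E
```

```text
t 7.47 pos [ 0.4348 -0.0667  0.1999] w 0.0425 F [0.3 0.7 0.2] q6 -0.43
shift [-0.004, -0.008, 0.746] turn [0.0006, -0.0004, 0.0001]
```

View pics/b8.png

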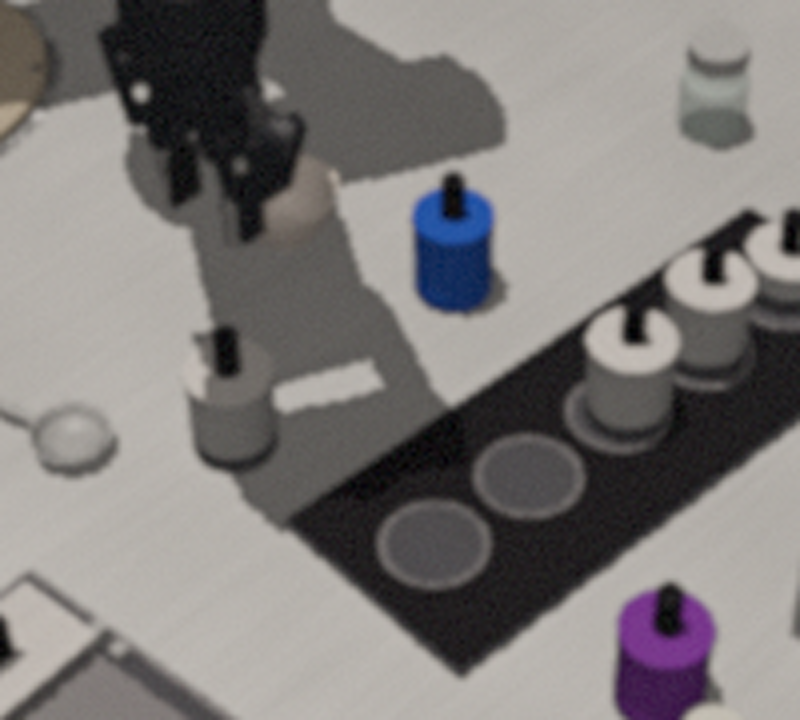

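Pot wR has not moved: its knob is at scene (256,238), and it is bare steel. Descending on it now.

Call:
servo_tool --motion '[[[0.5,-0.004,-0.008,0.35,0,0,0],[0.5,-0.004,-0.008,0.6,0,0,0],[0.5,-0.004,-0.008,0.745,0,0,0],[0.1,-0.004,-0.008,0.745,0,0,0],[0,-0.004,-0.008,0.745,0,0,0]]]'

```text
t: 8.15
position: [0.4351, -0.0662, 0.0889]
tool_rot: [0.706, 0.708, 0.003, 0.001]
contact_force: [-0.3, 0.3, -2.2]
width: 0.0145
```

Call:
servo_tool --motion '[[[0,0,0,0,0,0,0],[0,0,0,0,0,0,0],[0,0,0,-0.15,0,0,0],[0,0,0,-0.4,0,0,0],[0,0,0,-0.65,0,0,0]]]'

```text
t: 8.78
position: [0.4343, -0.0663, 0.1878]
tool_rot: [0.706, 0.708, 0.003, 0.001]
contact_force: [0.3, -1.2, -2.2]
width: 0.0149
```

```bash
python3 - <<'E'
from h import *
go(.5817,-.0465,.2,0)
s=cap("scene");crop(s,200,150,400,330,4,"pics/b9.png")
E
```

```text
t 8.78 pos [ 0.4343 -0.0663  0.1878] w 0.0149 F [ 0.3 -1.2 -2.2] q6 -0.43
shift [0.129, 0.983, -0.076] turn [0.0009, -0.0003, 0.0004]
```

View pics/b9.png

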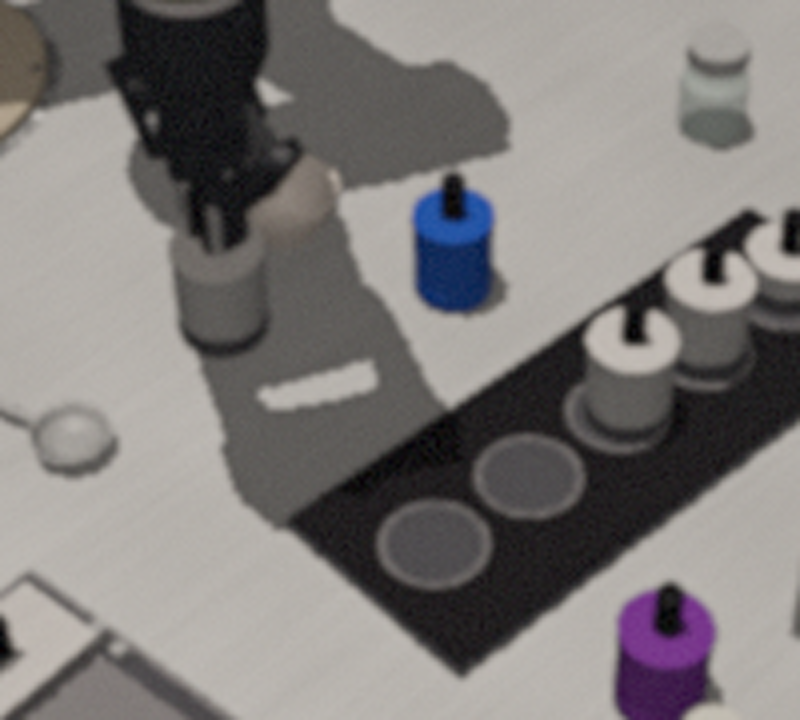

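Call:
servo_tool --motion '[[[0,0.03,0.25,-0.03,0,0,0],[0,0.06,0.5,-0.06,0,0,0],[0,0.1,0.75,-0.07,0,0,0],[0,0.129,0.95,-0.07,0,0,0],[0,0.129,0.983,-0.07,0,0,0]]]'

```text
t: 9.45
position: [0.5842, -0.0468, 0.204]
tool_rot: [0.706, 0.708, 0.004, 0.005]
contact_force: [0.4, -0.5, -2.6]
width: 0.0146
```

Call:
servo_tool --motion '[[[0,0,0,0,0,0,0],[0,0,0,0,0,0,0]]]'

```text
t: 9.7
position: [0.5835, -0.0469, 0.204]
tool_rot: [0.706, 0.708, 0.004, 0.005]
contact_force: [0.7, 0.3, -1.1]
width: 0.0146
```

```bash
python3 - <<'E'
from h import *
go(.5817,-.047,.102,0)
s=cap("scene");crop(s,240,150,440,330,4,"pics/b10.png")
E
```

```text
t 9.7 pos [ 0.5835 -0.0469  0.204 ] w 0.0146 F [ 0.7  0.3 -1.1] q6 -0.29
shift [0.0, -0.02, 0.68] turn [0.0019, 0.0002, 0.0005]
```

View pics/b10.png

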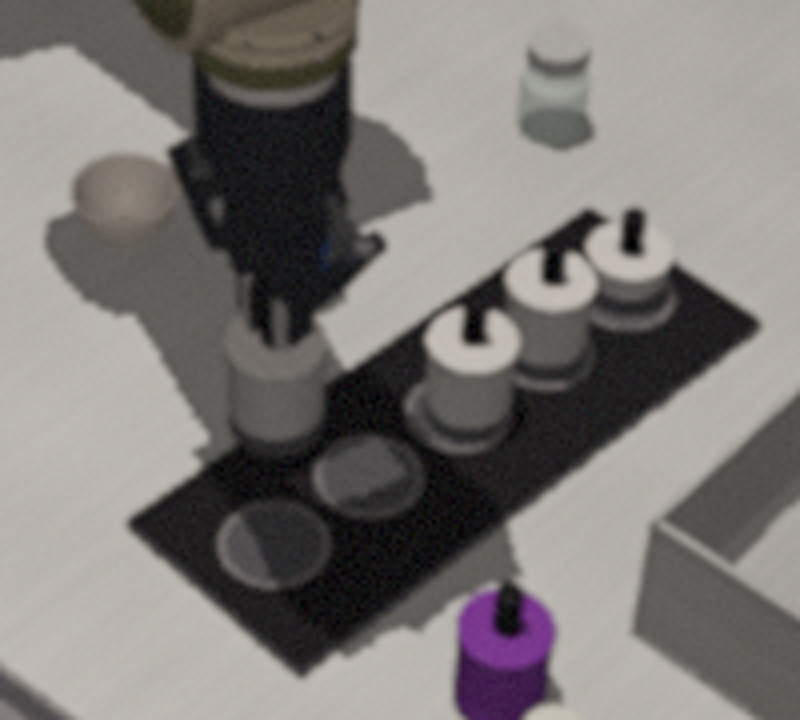

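Call:
servo_tool --motion '[[[0,0,-0.01,0.2,0.001,0,0],[0,0,-0.02,0.4,0.002,0,0],[0,0,-0.02,0.55,0.002,0,0],[0,0,-0.02,0.65,0.002,0,0],[0,0,-0.02,0.67,0.002,0,0]]]'

```text
t: 10.38
position: [0.5814, -0.0471, 0.1032]
tool_rot: [0.706, 0.708, -0.001, -0.0]
contact_force: [0.0, 0.8, -1.5]
width: 0.0145
```

```bash
python3 - <<'E'
from h import *
go(.5817,-.047,.101,0)
E
```

```text
t 10.38 pos [ 0.5814 -0.0471  0.1032] w 0.0145 F [ 0.   0.8 -1.5] q6 -0.29
shift [0.001, 0.002, 0.014] turn [-0.0002, 0.0002, 0.0005]
```

Call:
servo_tool --motion '[[[0,0,0,0.01,0,0,0],[0,0,0,0.018,0,0,0],[0.2,0,0,0.018,0,0,0],[0.45,0,0,0.018,0,0,0],[0.45,0,0,0.01,0,0,0]]]'

```text
t: 11.0
position: [0.5816, -0.0472, 0.102]
tool_rot: [0.706, 0.708, -0.001, 0.0]
contact_force: [-1.2, 0.1, -0.9]
width: 0.0385
```

Call:
servo_tool --motion '[[[0.45,0,0,-0.15,0,0,0],[0.45,0,0,-0.45,0,0,0],[0.45,0,0,-0.75,0,0,0],[0.45,0,0,-0.8,0,0,0]]]'

```text
t: 11.5
position: [0.5826, -0.0472, 0.2254]
tool_rot: [0.706, 0.708, 0.001, 0.003]
contact_force: [-0.1, -0.6, -1.2]
width: 0.0383
```

```bash
python3 - <<'E'
from h import *
go(.4995,-.303,.2,3.6)
s=cap("scene");crop(s,240,150,440,330,4,"pics/b11.png")
E
```

```text
t 11.5 pos [ 0.5826 -0.0472  0.2254] w 0.0383 F [-0.1 -0.6 -1.2] q6 -0.29
shift [-1.703, -0.56, 0.171] turn [0.0009, 0.0005, -0.0095]
```

View pics/b11.png

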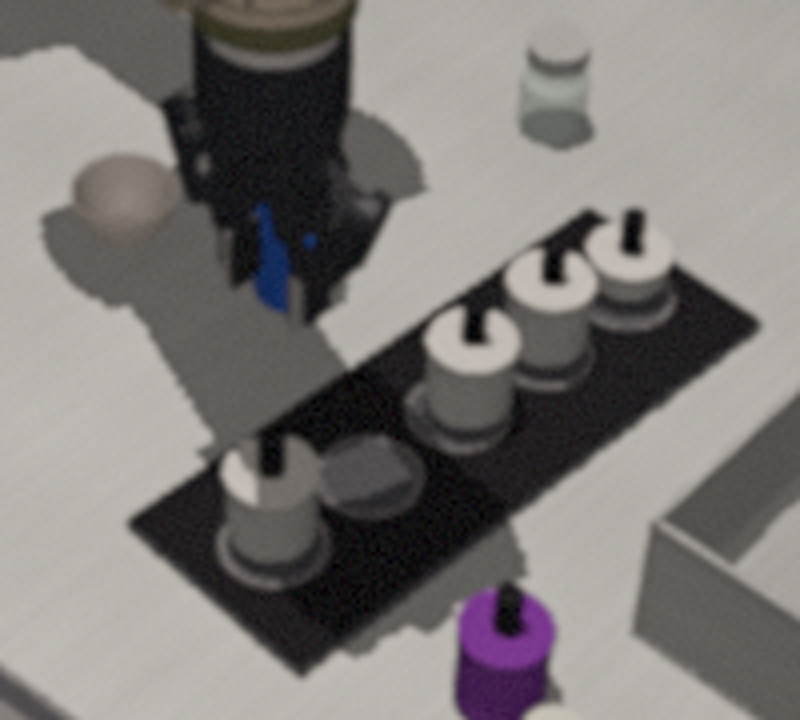

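Pot is centred on mark 5 (crop (272,545)). Moving on to the switch cover.

Call:
servo_tool --motion '[[[0.45,-0.3,-0.1,0,0,0,-0.003],[0.45,-0.6,-0.2,0,0,0,-0.005],[0.45,-0.9,-0.3,0.05,0,0,-0.009],[0.45,-1,-0.33,0.1,0,0,-0.0095],[0.45,-1,-0.33,0.1,0,0,-0.0095]]]'

```text
t: 12.18
position: [0.5328, -0.1974, 0.2081]
tool_rot: [0.685, 0.728, 0.0, 0.001]
contact_force: [0.3, -0.6, 0.4]
width: 0.0385
```

```bash
python3 - <<'E'
from h import *
go(.4995,-.303,.15,3.6)
E
```

```text
t 12.18 pos [ 0.5328 -0.1974  0.2081] w 0.0385 F [ 0.3 -0.6  0.4] q6 -0.62
shift [-0.689, -0.265, 0.388] turn [0.0002, 0.0001, -0.0002]
```

Call:
servo_tool --motion '[[[0.45,-0.3,-0.12,0.1,0,0,0],[0.45,-0.6,-0.24,0.2,0,0,0],[0.45,-0.689,-0.265,0.3,0,0,0],[0.45,-0.689,-0.265,0.3,0,0,0]]]'

```text
t: 12.68
position: [0.4996, -0.302, 0.162]
tool_rot: [0.685, 0.728, 0.0, -0.001]
contact_force: [-0.1, 0.5, 0.6]
width: 0.0386
```

```bash
python3 - <<'E'
from h import *
go(.4995,-.303,.083,3.6)
s=cap("scene");crop(s,130,200,330,380,4,"pics/c1.png")
E
```

```text
t 12.68 pos [ 0.4996 -0.302   0.162 ] w 0.0386 F [-0.1  0.5  0.6] q6 -0.81
shift [-0.007, -0.001, 0.526] turn [-0.0001, -0.0002, -0.0002]
```

View pics/c1.png

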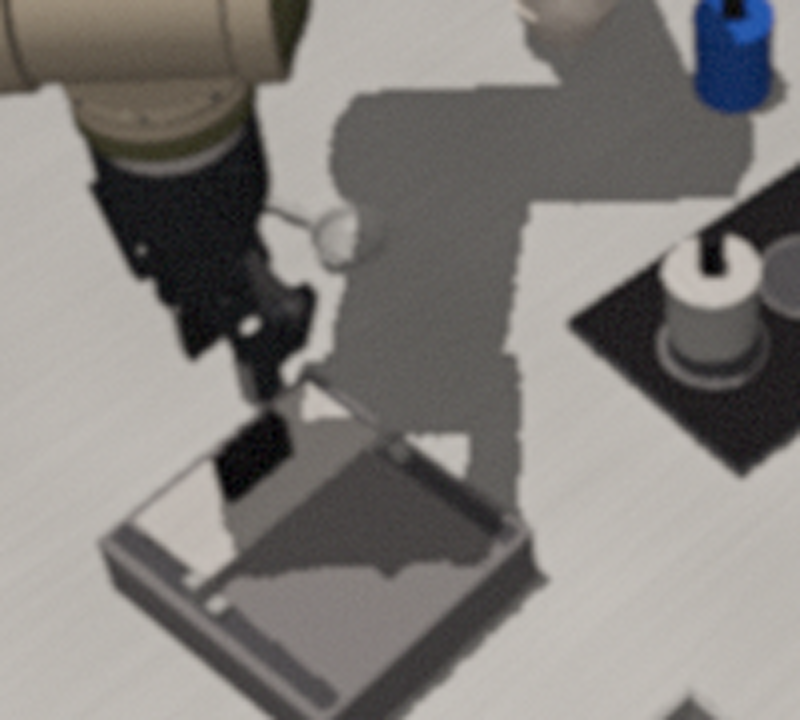

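Call:
servo_tool --motion '[[[0.45,-0.007,0,0.2,0,0,0],[0.45,-0.007,0,0.38,0,0,0],[0.45,-0.007,0,0.5,0,0,0],[0.1,-0.007,0,0.51,0,0,0],[0,-0.007,0,0.51,0,0,0]]]'

```text
t: 13.35
position: [0.5009, -0.3015, 0.0873]
tool_rot: [0.684, 0.729, 0.001, 0.0]
contact_force: [1.1, 3.9, -1.4]
width: 0.0116
```

Call:
servo_tool --motion '[[[0,0,0,0,0,0,0],[0,0,0,0,0,0,0]]]'

```text
t: 13.6
position: [0.5012, -0.3015, 0.088]
tool_rot: [0.684, 0.729, 0.001, 0.001]
contact_force: [1.1, 1.6, -1.9]
width: 0.011
```

```bash
python3 - <<'E'
from h import *
go(.4995,-.303,.083,3.6)
E
```

```text
t 13.6 pos [ 0.5012 -0.3015  0.088 ] w 0.011 F [ 1.1  1.6 -1.9] q6 -0.81
shift [-0.01, -0.012, 0.033] turn [0.0004, 0.0, 0.0001]
```

Call:
servo_tool --motion '[[[0,0,0,-0.05,0,0,0],[0,0,0,-0.1,0,0,0],[0,0,0,-0.1,0,0,0],[0,0,0,-0.1,0,0,0]]]'

```text
t: 14.1
position: [0.5013, -0.3014, 0.103]
tool_rot: [0.684, 0.729, 0.001, 0.001]
contact_force: [0.2, 0.7, -1.6]
width: 0.0116
```

Call:
servo_tool --motion '[[[0,0,0.05,0,0,0,0],[0,0,0.15,0,0,0,0],[0,0,0.25,0,0,0,0],[0,0,0.35,0,0,0,0],[0,0,0.35,0,0,0,0]]]'

```text
t: 14.72
position: [0.5546, -0.2981, 0.1029]
tool_rot: [0.684, 0.729, 0.001, 0.001]
contact_force: [1.1, -0.9, -1.8]
width: 0.0117
```

```bash
python3 - <<'E'
from h import *
go(.501+.0798,-.3015+.005,.102,3.6)
s=cap("scene");crop(s,130,200,330,380,4,"pics/c2.png")
E
```

```text
t 14.72 pos [ 0.5546 -0.2981  0.1029] w 0.0117 F [ 1.1 -0.9 -1.8] q6 -0.75
shift [-0.001, 0.175, 0.006] turn [0.0006, 0.0001, 0.0002]
```

View pics/c2.png

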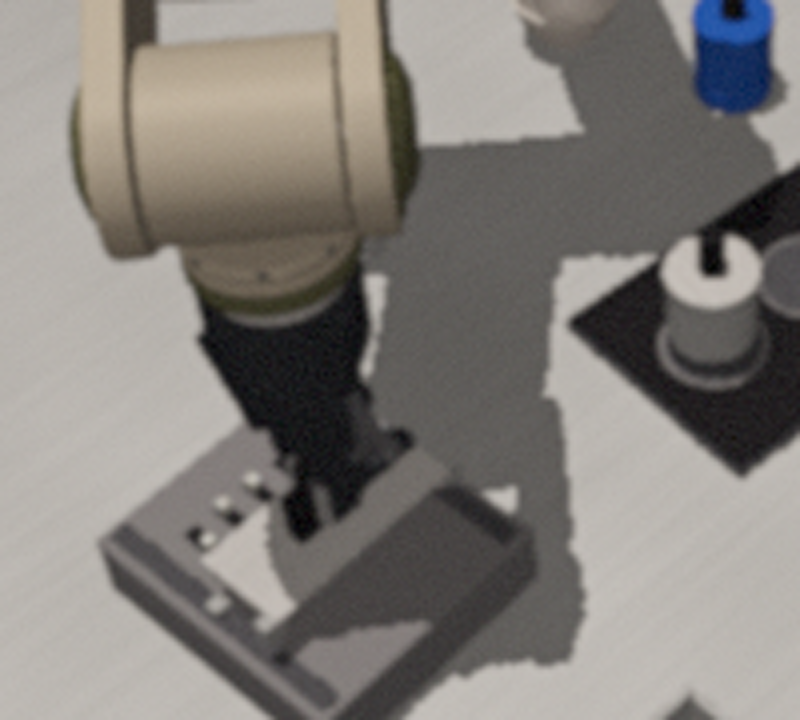

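Cover is past the bumps. Slide to the end, then lower.

Call:
servo_tool --motion '[[[0,0,0.08,0,0,0,0],[0,0,0.15,0,0,0,0],[0,0,0.18,0,0,0,0],[0,0,0.185,0,0,0,0]]]'

```text
t: 15.28
position: [0.5799, -0.2965, 0.102]
tool_rot: [0.684, 0.729, -0.001, -0.001]
contact_force: [-11.5, -2.5, -2.4]
width: 0.0112
```

Call:
servo_tool --motion '[[[0,0,0,0.05,0,0,0],[0,0,0,0.09,0,0,0],[0,0,0,0.095,0,0,0],[0.2,0,0,0.095,0,0,0],[0.4,0,0,0.095,0,0,0]]]'

```text
t: 15.9
position: [0.5804, -0.2966, 0.0884]
tool_rot: [0.684, 0.729, -0.001, -0.001]
contact_force: [0.6, -0.1, -0.1]
width: 0.0338
```

Call:
servo_tool --motion '[[[0.4,0,0,-0.25,0,0,0],[0.4,0,0,-0.6,0,0,0],[0.4,0,0,-0.9,0,0,0],[0,0,0,-0.95,0,0,0],[0,0.9,-0.5,-0.95,0,0,0]]]'

```text
t: 16.52
position: [0.5474, -0.2456, 0.2299]
tool_rot: [0.685, 0.729, -0.0, 0.0]
contact_force: [1.0, 0.6, -0.7]
width: 0.0004
```

Call:
servo_tool --motion '[[[0,0.4,0,0,0,0,0],[0,0.7,-0.2,0,0,0,0],[0,0.9,-0.3,0,0,0,0],[0,0.9,-0.3,0,0,0,0]]]'

```text
t: 17.02
position: [0.4932, -0.1118, 0.2296]
tool_rot: [0.684, 0.729, -0.0, -0.0]
contact_force: [-0.9, 0.2, -0.3]
width: -0.0
```

```bash
python3 - <<'E'
from h import *
go(.4995,-.303,.083,3.6)
s=cap("scene");c=cap("top");crop(s,150,275,275,390,6,"pics/c3.png");crop(c,395,200,475,285,7,"pics/c4.png")
E
```

```text
t 17.02 pos [ 0.4932 -0.1118  0.2296] w -0.0 F [-0.9  0.2 -0.3] q6 -0.52
shift [-1.275, -0.039, 0.978] turn [-0.0001, 0.0, 0.0002]
```

View pics/c3.png

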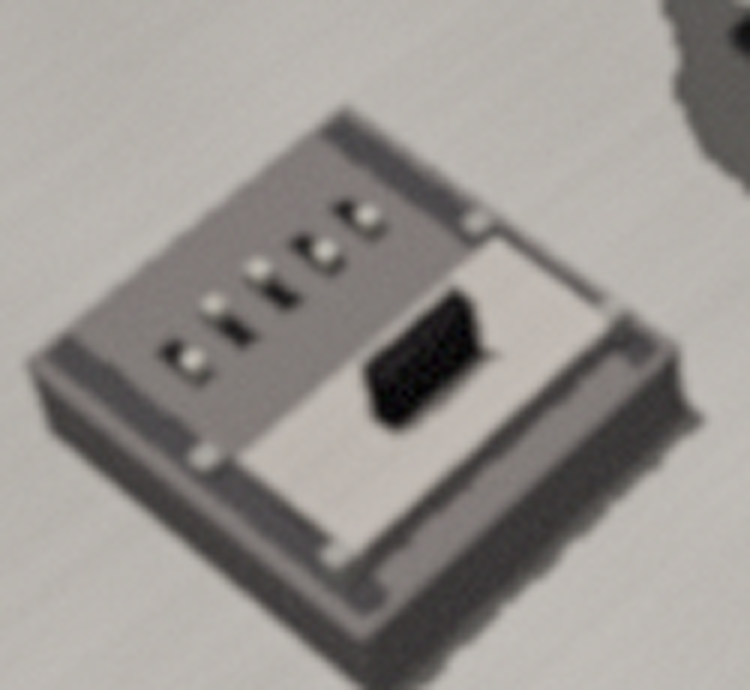

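View pics/c4.png

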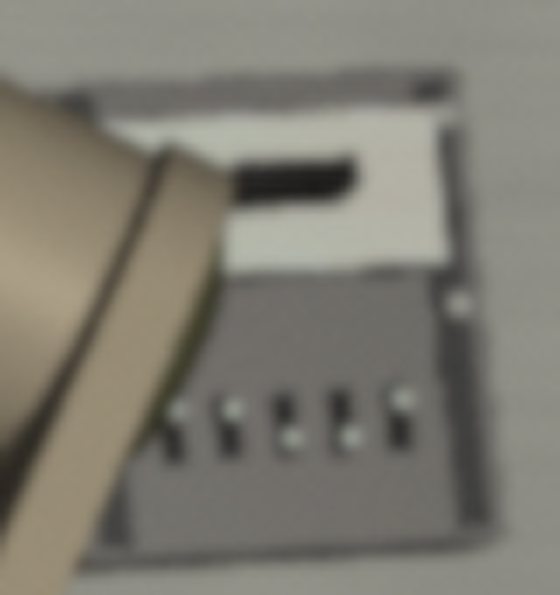

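```bash
python3 - <<'E'
from h import *
s=cap("scene")
x=np.array([.998,.0628]);y=np.array([-.0628,.998]);p0=np.array([.4994,-.3027])
x0,y0=150,275
print("scene panel")
for u,v in[(367,215),(325,250),(260,268),(215,305),(190,360)]:
    u=int(x0+u/6);v=int(y0+v/6);w=s["img"].min(2)[v-4:v+5,u-4:u+5].astype(float);w=np.clip(w-145,0,None)
    vv,uu=np.mgrid[-4:5,-4:5];cu=u+(w*uu).sum()/w.sum();cv=v+(w*vv).sum()/w.sum()
    q=pt(s,cu,cv,.054)[:2];d=q-p0;print((u,v),q.round(4),"panel mm",(d@x*1000).round(1),(d@y*1000).round(1))
E
```

```text
scene panel
(211, 310) [ 0.505  -0.2625] panel mm 8.1 39.8
(204, 316) [ 0.5064 -0.2824] panel mm 8.2 19.8
(193, 319) [ 0.4954 -0.3033] panel mm -4.0 -0.3
(185, 325) [ 0.4961 -0.3234] panel mm -4.6 -20.5
(181, 335) [ 0.5097 -0.3424] panel mm 7.8 -40.3
```

```bash
cat >> h.py <<'E'
def gp(px,py,z):
    x=np.array([.998,.0628]);y=np.array([-.0628,.998]);p=np.array([.501,-.3028])+x*px/1000+y*py/1000
    s=state();d=s["position"][:2]-np.array([.501,-.3028]);print("panel now",(d@x*1000).round(1),(d@y*1000).round(1));go(p[0],p[1],z,3.6)
E
python3 -c "
from h import *
gp(-30,0,.13)"
```

```text
panel now 5.5 188.6
t 17.18 pos [ 0.4946 -0.1142  0.2294] w -0.0003 F [0.  0.4 0. ] q6 -0.52
shift [-1.257, -0.234, 0.664] turn [-0.0001, 0.0001, -0.0002]
```

Call:
servo_tool --motion '[[[0,-0.3,-0.15,0,0,0,0],[0,-0.6,-0.234,0,0,0,0],[0,-0.9,-0.234,0.1,0,0,0],[0,-1,-0.234,0.2,0,0,0],[0,-1,-0.234,0.3,0,0,0]]]'

```text
t: 17.8
position: [0.4687, -0.2675, 0.1831]
tool_rot: [0.686, 0.728, -0.0, -0.0]
contact_force: [-0.0, 0.6, -0.2]
width: -0.0002
```

```bash

python3 -c "
from h import *
gp(-30,0,.085)"
```

```text
panel now -30.0 37.2
t 17.8 pos [ 0.4687 -0.2675  0.1831] w -0.0002 F [-0.   0.6 -0.2] q6 -0.8
shift [-0.248, 0.002, 0.654] turn [-0.0002, 0.0, -0.0006]
```

Call:
servo_tool --motion '[[[0,-0.15,0,0,0,0,0],[0,-0.248,0,0.2,0,0,-0.0006],[0,-0.248,0,0.45,0,0,-0.0006],[0,-0.248,0,0.64,0,0,-0.0006],[0,-0.248,0,0.65,0,0,-0.0006]]]'

```text
t: 18.42
position: [0.4705, -0.3051, 0.0841]
tool_rot: [0.685, 0.729, -0.0, -0.002]
contact_force: [0.0, -0.1, -0.6]
width: 0.0001
```

```bash

python3 -c "
from h import *
gp(-30,0,.068)
s=cap('scene');crop(s,150,255,275,370,6,'pics/d1.png')"
```

```text
panel now -30.6 -0.4
t 18.43 pos [ 0.4705 -0.3051  0.0841] w 0.0001 F [ 0.  -0.1 -0.6] q6 -0.85
shift [0.002, 0.004, 0.108] turn [-0.0005, -0.0004, -0.0]
```

View pics/d1.png

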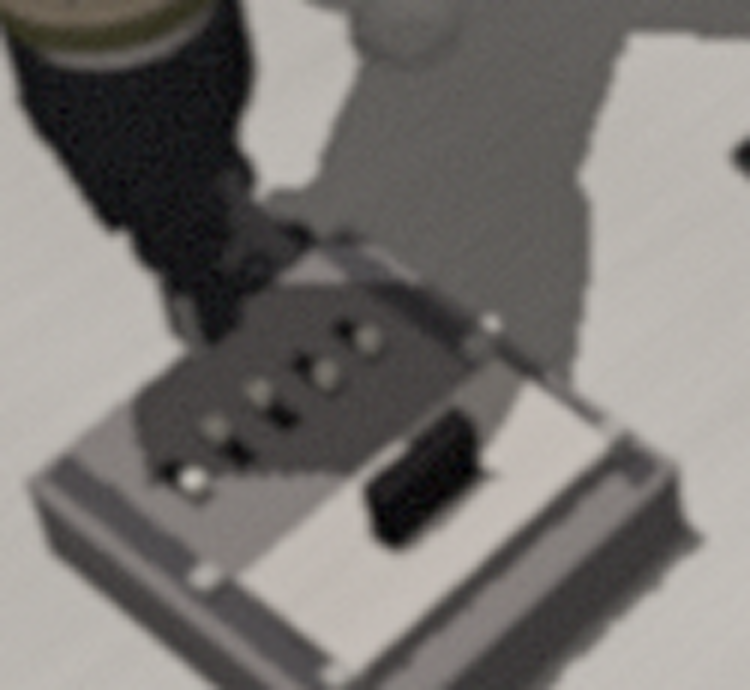

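Call:
servo_tool --motion '[[[0,0.002,0.004,0.06,0,0,0],[0,0.002,0.004,0.105,0,0,0],[0,0.002,0.004,0.105,0,0,0]]]'

```text
t: 18.85
position: [0.4715, -0.305, 0.0695]
tool_rot: [0.685, 0.729, -0.0, -0.001]
contact_force: [-0.3, 0.1, -0.3]
width: -0.0003
```

Call:
servo_tool --motion '[[[0,0,0.02,0,0,0,0],[0,0,0.05,0,0,0,0],[0,0,0.07,0,0,0,0],[0,0,0.09,0,0,0,0]]]'

```text
t: 19.35
position: [0.4851, -0.3041, 0.0695]
tool_rot: [0.684, 0.729, -0.001, -0.001]
contact_force: [-2.7, -0.6, 1.0]
width: -0.0
```

```bash

python3 -c "
from h import *
gp(-5,0,.068)"
```

```text
panel now -15.9 -0.3
t 19.35 pos [ 0.4851 -0.3041  0.0695] w -0.0 F [-2.7 -0.6  1. ] q6 -0.83
shift [0.002, 0.073, 0.01] turn [-0.0004, -0.0001, 0.0]
```

Call:
servo_tool --motion '[[[0,0,0.02,0,0,0,0],[0,0,0.04,0,0,0,0],[0,0,0.06,0,0,0,0],[0,0,0.08,0,0,0,0],[0,0,0.085,0,0,0,0]]]'

```text
t: 19.98
position: [0.4969, -0.3033, 0.0693]
tool_rot: [0.684, 0.729, -0.001, -0.002]
contact_force: [-7.7, -1.2, 2.3]
width: -0.0002
```

```bash

python3 -c "
from h import *
gp(-5,0,.068)"
```

```text
panel now -4.1 -0.2
t 19.98 pos [ 0.4969 -0.3033  0.0693] w -0.0002 F [-7.7 -1.2  2.3] q6 -0.81
shift [0.001, -0.006, 0.009] turn [-0.0008, -0.0002, 0.0001]
```

Call:
servo_tool --motion '[[[0,0,0.012,0,0,0,0],[0,0,0.018,0,0,0,0]]]'

```text
t: 20.23
position: [0.4974, -0.3032, 0.0692]
tool_rot: [0.684, 0.729, -0.003, -0.005]
contact_force: [-14.4, -2.6, 6.5]
width: 0.0
```

Call:
servo_tool --motion '[[[0,0,-0.05,0,0,0,0],[0,0,-0.1,-0.1,0,0,0],[0,0,-0.1,-0.25,0,0,0],[0,0,-0.1,-0.35,0,0,0]]]'

```text
t: 20.72
position: [0.4833, -0.3045, 0.1238]
tool_rot: [0.684, 0.729, -0.003, -0.003]
contact_force: [0.4, -0.2, -0.1]
width: 0.0002
```

```bash

python3 -c "
from h import *
gp(30,40,.12)
s=cap('scene');crop(s,150,255,275,370,6,'pics/d2.png')"
```

```text
panel now -17.8 -0.6
t 20.73 pos [ 0.4833 -0.3045  0.1238] w 0.0002 F [ 0.4 -0.2 -0.1] q6 -0.83
shift [0.27, 0.319, 0.023] turn [-0.0015, -0.0001, 0.0001]
```

View pics/d2.png

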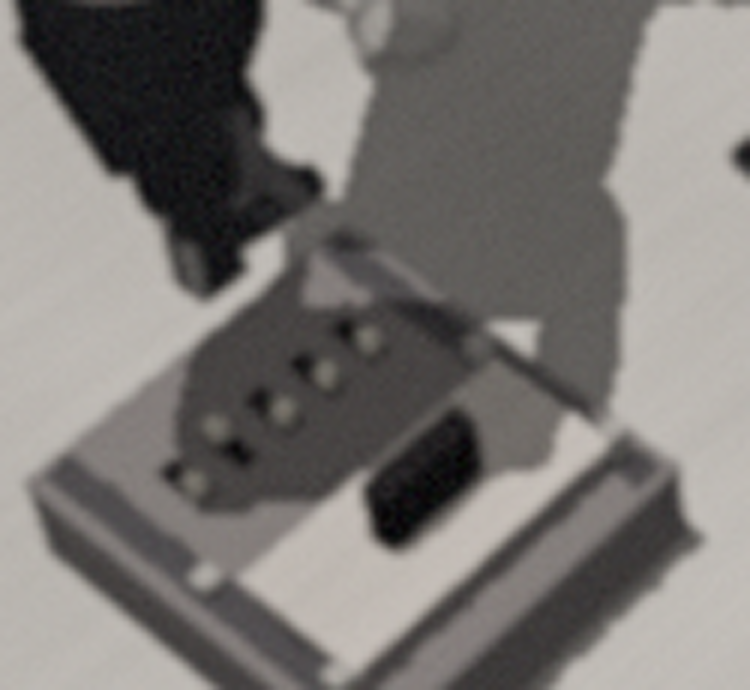

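Switch 3 is on at crop (283,408), in line with switches 1, 2 and 5. Next, switch 1 to off, pushed from behind.

Call:
servo_tool --motion '[[[0,0.13,0.15,0,0,0,0],[0,0.27,0.319,0,-0.001,0,0],[0,0.27,0.319,0.1,-0.0015,0,0],[0,0.27,0.319,0.25,-0.0015,0,0],[0,0.27,0.319,0.3,-0.0015,0,0]]]'

```text
t: 21.4
position: [0.5283, -0.2611, 0.0788]
tool_rot: [0.684, 0.729, 0.0, 0.0]
contact_force: [-0.6, -0.5, -0.6]
width: -0.0003
```

```bash

python3 -c "
from h import *
gp(28,40,.068)
s=cap('scene');crop(s,150,255,275,370,6,'pics/d3.png')"
```

```text
panel now 29.8 39.9
t 21.4 pos [ 0.5283 -0.2611  0.0788] w -0.0003 F [-0.6 -0.5 -0.6] q6 -0.72
shift [0.0, -0.012, 0.072] turn [0.0001, -0.0001, 0.0002]
```

View pics/d3.png

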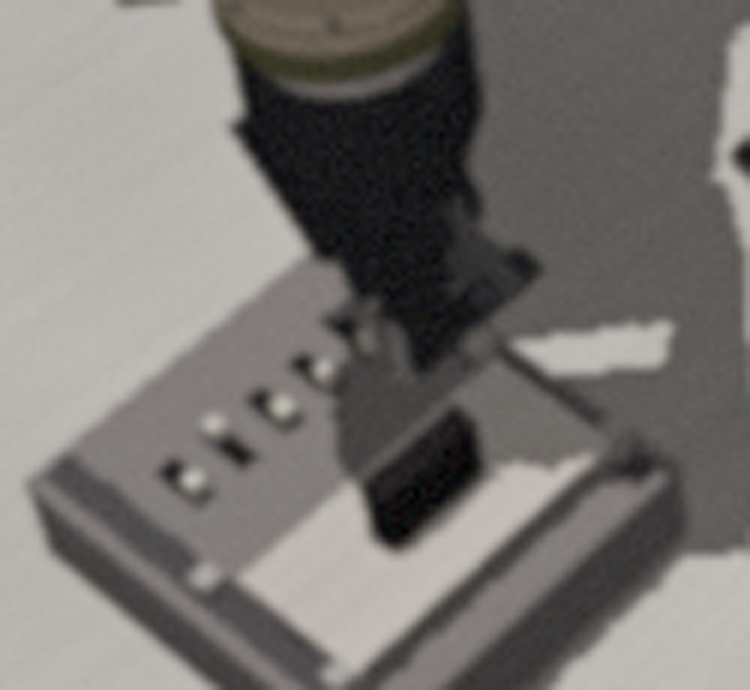

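Call:
servo_tool --motion '[[[0,0,-0.01,0.04,0,0,0],[0,0,-0.02,0.068,0,0,0],[0,0,-0.05,0.068,0,0,0],[0,0,-0.08,0.068,0,0,0]]]'

```text
t: 21.95
position: [0.516, -0.262, 0.0686]
tool_rot: [0.684, 0.729, 0.0, 0.0]
contact_force: [-0.6, -0.2, 0.4]
width: 0.0
```

```bash

python3 -c "
from h import *
gp(4,40,.068)"
```

```text
panel now 17.5 39.7
t 21.95 pos [ 0.516  -0.262   0.0686] w 0.0 F [-0.6 -0.2  0.4] q6 -0.74
shift [0.002, -0.09, 0.004] turn [0.0001, -0.0, 0.0002]
```

Call:
servo_tool --motion '[[[0,0,-0.02,0,0,0,0],[0,0,-0.04,0,0,0,0],[0,0,-0.06,0,0,0,0],[0,0,-0.08,0,0,0,0],[0,0,-0.095,0,0,0,0]]]'

```text
t: 22.58
position: [0.5013, -0.2629, 0.0685]
tool_rot: [0.684, 0.729, 0.0, -0.0]
contact_force: [0.3, -0.3, 0.4]
width: 0.0003
```

Call:
servo_tool --motion '[[[0,0,-0.01,0,0,0,0],[0,0,-0.015,0,0,0,0],[0,0,-0.015,0,0,0,0]]]'

```text
t: 22.95
position: [0.5005, -0.2631, 0.0687]
tool_rot: [0.684, 0.729, 0.001, 0.001]
contact_force: [8.2, 1.0, -3.4]
width: -0.0002
```

```bash

python3 -c "
from h import *
gp(4,40,.068)"
```

```text
panel now 2.0 39.7
t 22.95 pos [ 0.5005 -0.2631  0.0687] w -0.0002 F [ 8.2  1.  -3.4] q6 -0.76
shift [0.002, 0.013, 0.005] turn [0.0006, 0.0001, 0.0001]
```

Call:
servo_tool --motion '[[[0,0,0.05,0,0,0,0],[0,0,0.1,-0.1,0,0,0],[0,0,0.1,-0.4,0,0,0],[0,0,0.1,-0.7,0,0,0],[0,0.3,0.1,-0.8,0,0,0]]]'

```text
t: 23.58
position: [0.513, -0.219, 0.1912]
tool_rot: [0.685, 0.728, 0.001, 0.004]
contact_force: [0.0, 0.2, -1.0]
width: 0.0001
```

Call:
servo_tool --motion '[[[0.2,0.3,0,0,0,0,0],[0.4,0.6,0,0,0,0,0],[0.4,0.7,0,0,0,0,0]]]'

```text
t: 23.95
position: [0.5064, -0.1122, 0.191]
tool_rot: [0.685, 0.729, 0.001, 0.004]
contact_force: [0.6, -0.7, -0.1]
width: 0.034
```

```bash

python3 - <<'E'
from h import *
s=cap('scene');crop(s,150,275,275,390,6,'pics/d4.png')
x=np.array([.998,.0628]);y=np.array([-.0628,.998]);p0=np.array([.501,-.3028])
for k,px_ in enumerate((-6,6,6,-6,6)):
    q=p0+x*px_/1000+y*(2-k)*.02;u,v=map(int,np.round(px(s,[*q,.054])));w=s["img"].min(2)[v-4:v+5,u-4:u+5].astype(float);w=np.clip(w-145,0,None)
    vv,uu=np.mgrid[-4:5,-4:5];q=pt(s,u+(w*uu).sum()/w.sum(),v+(w*vv).sum()/w.sum(),.054)[:2]-p0
    print(k+1,(q@x*1000).round(1),(q@y*1000).round(1))
gp(80,0,.14)
E
```

```text
1 -5.8 39.8
2 6.7 20.1
3 6.7 0.2
4 -6.2 -20.2
5 6.2 -40.1
panel now 17.4 190.4
t 24.0 pos [ 0.5064 -0.1117  0.191 ] w 0.0337 F [ 0.2  1.3 -0.3] q6 -0.51
shift [-1.268, 0.415, 0.347] turn [0.0011, 0.0006, 0.0]
```

View pics/d4.png

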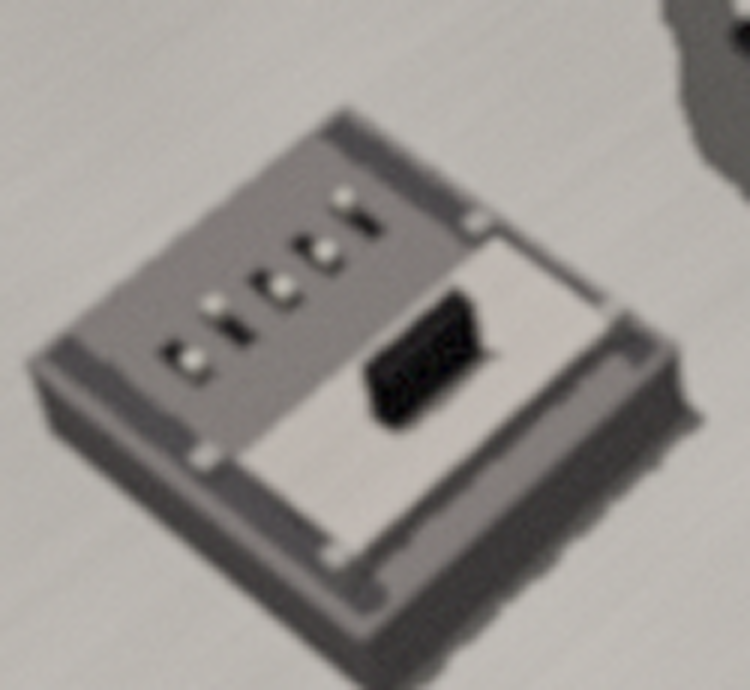

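Switches now read off, on, on, off, on, each at its stop. Closing the cover next.

Call:
servo_tool --motion '[[[0.45,-0.3,0.2,0,0,0,0],[0.45,-0.6,0.4,0,0,0,0],[0.45,-0.9,0.415,0.1,0,0,0],[0.45,-1,0.415,0.2,0.001,0,0],[0.45,-1,0.415,0.2,0.001,0,0]]]'

```text
t: 24.62
position: [0.5774, -0.2584, 0.1602]
tool_rot: [0.685, 0.728, -0.001, -0.0]
contact_force: [0.5, 0.4, -0.3]
width: 0.038
```

```bash

python3 -c "
from h import *
gp(79.5,0,.12)"
```

```text
panel now 79.0 39.6
t 24.62 pos [ 0.5774 -0.2584  0.1602] w 0.038 F [ 0.5  0.4 -0.3] q6 -0.67
shift [-0.263, 0.004, 0.269] turn [-0.0004, 0.0002, -0.0003]
```

Call:
servo_tool --motion '[[[0.45,-0.13,0.004,0,0,0,0],[0.45,-0.263,0.004,0.05,0,0,0],[0.45,-0.263,0.004,0.15,0,0,0],[0.45,-0.263,0.004,0.15,0,0,0]]]'

```text
t: 25.12
position: [0.5797, -0.2971, 0.1359]
tool_rot: [0.685, 0.728, -0.001, -0.002]
contact_force: [0.4, 0.1, -0.0]
width: 0.0383
```

```bash

python3 -c "
from h import *
gp(79.5,0,.086)"
```

```text
panel now 78.9 0.8
t 25.12 pos [ 0.5797 -0.2971  0.1359] w 0.0383 F [ 0.4  0.1 -0. ] q6 -0.71
shift [-0.005, 0.006, 0.333] turn [-0.0008, -0.0002, -0.0003]
```

Call:
servo_tool --motion '[[[0.45,-0.005,0.006,0.15,0,0,0],[0.45,-0.005,0.006,0.28,-0.0008,0,0],[0.4,-0.005,0.006,0.33,-0.0008,0,0],[0.1,-0.005,0.006,0.33,-0.0008,0,0],[0,-0.005,0.006,0.33,-0.0008,0,0]]]'

```text
t: 25.75
position: [0.5799, -0.2976, 0.087]
tool_rot: [0.685, 0.728, 0.0, -0.001]
contact_force: [-4.1, 1.0, -0.6]
width: 0.0116
```

Call:
servo_tool --motion '[[[0,0,0,0,0,0,0],[0,0,0,0,0,0,0],[0,0,0,-0.05,0,0,0],[0,0,0,-0.1,0,0,0],[0,0,0,-0.1,0,0,0]]]'

```text
t: 26.38
position: [0.5799, -0.2976, 0.103]
tool_rot: [0.685, 0.728, -0.0, -0.001]
contact_force: [-2.8, -0.3, -0.9]
width: 0.0113
```

```bash

python3 -c "
from h import *
gp(0,0,.102)"
```

```text
panel now 79.0 0.3
t 26.38 pos [ 0.5799 -0.2976  0.103 ] w 0.0113 F [-2.8 -0.3 -0.9] q6 -0.72
shift [-0.003, -0.527, 0.007] turn [-0.0001, -0.0001, -0.0003]
```

Call:
servo_tool --motion '[[[0,0,-0.1,0,0,0,0],[0,0,-0.2,0,0,0,0],[0,0,-0.3,0,0,0,0],[0,0,-0.4,0,0,0,0],[0,0,-0.45,0,0,0,0]]]'

```text
t: 27.0
position: [0.5126, -0.3018, 0.1036]
tool_rot: [0.685, 0.728, 0.0, 0.0]
contact_force: [1.2, 1.3, -2.1]
width: 0.0114
```

```bash

python3 -c "
from h import *
gp(0,0,.102)"
```

```text
panel now 11.7 0.3
t 27.0 pos [ 0.5126 -0.3018  0.1036] w 0.0114 F [ 1.2  1.3 -2.1] q6 -0.79
shift [-0.002, -0.078, 0.01] turn [0.0001, -0.0, -0.0003]
```

Call:
servo_tool --motion '[[[0,0,-0.04,0,0,0,0],[0,0,-0.075,0,0,0,0],[0,0,-0.083,0,0,0,0],[0,0,-0.083,0,0,0,0]]]'

```text
t: 27.5
position: [0.5001, -0.3026, 0.1035]
tool_rot: [0.685, 0.728, 0.0, 0.0]
contact_force: [-0.8, 0.0, -0.5]
width: 0.0113
```

```bash

python3 -c "
from h import *
gp(0,0,.088)"
```

```text
panel now -0.9 0.3
t 27.5 pos [ 0.5001 -0.3026  0.1035] w 0.0113 F [-0.8  0.  -0.5] q6 -0.81
shift [-0.002, 0.006, 0.103] turn [0.0001, -0.0, -0.0003]
```

Call:
servo_tool --motion '[[[0,0,0,0.05,0,0,0],[0,0,0,0.1,0,0,0],[0,0,0,0.11,0,0,0],[0.2,0,0,0.11,0,0,0],[0.4,0,0,0.11,0,0,0]]]'

```text
t: 28.12
position: [0.5001, -0.3027, 0.0869]
tool_rot: [0.685, 0.728, 0.0, 0.0]
contact_force: [-0.7, -0.2, -0.1]
width: 0.0333
```

Call:
servo_tool --motion '[[[0.4,0,0,0,0,0,0],[0.4,0,0,-0.3,0,0,0],[0.4,0,0,-0.6,0,0,0],[0.4,0,0,-0.85,0,0,0]]]'

```text
t: 28.62
position: [0.5001, -0.3029, 0.2162]
tool_rot: [0.685, 0.728, 0.0, 0.001]
contact_force: [0.1, -0.1, -0.5]
width: 0.0341
```

Call:
servo_tool --motion '[[[0.4,0,-0.2,-0.1,0,0,0],[0.4,0.2,-0.5,-0.1,0,0,0],[0.4,0.5,-0.7,-0.1,0,0,0],[0.4,0.8,-0.8,-0.1,0,0,0],[0.4,0.8,-0.8,-0.1,0,0,0]]]'

```text
t: 29.25
position: [0.3718, -0.1882, 0.2315]
tool_rot: [0.685, 0.729, 0.0, 0.001]
contact_force: [0.3, -1.6, 0.7]
width: 0.0342
```

```bash

python3 - <<'E'
from h import *
s=cap('scene');c=cap('top');crop(s,140,140,440,365,2.6,'pics/e1.png');crop(s,150,280,275,390,6,'pics/e2.png');crop(c,140,160,480,340,2.3,'pics/e3.png')
print(state()["position"],state()["width"])
for n,u,v,z in[("p1",206,219,.046),("p3",267,218,.076),("p2",236,221,.076),("p5",330,227,.076)]:
    g=c["img"].min(2)[v-6:v+7,u-6:u+7];t=int(np.percentile(g,75)*.85);print(n,t,lid(c,u,v,z,15,t))
W=cloud(c);sub=W[195:295,385:480].reshape(-1,3);q=sub[(sub[:,2]>.084)];print("handle top",q.mean(0),len(q))
W=cloud(s);sub=W[280:390,145:275].reshape(-1,3);q=sub[(sub[:,2]>.084)];print(q.mean(0),len(q))
E
```

```text
[ 0.37325313 -0.19069376  0.23141815] 0.033882816695900916
p1 143 (array([0.596 , 0.2599, 0.046 ]), array([19.6, 20.4]))
p3 147 (array([0.5937, 0.1068, 0.076 ]), array([20.2, 20.6]))
p2 146 (array([0.5949, 0.179 , 0.076 ]), array([20. , 20.9]))
p5 151 (array([ 0.5788, -0.0484,  0.076 ]), array([20.2, 20.6]))
handle top [ 0.41645657 -0.17419924  0.4711126 ] 1286
[ 0.50387355 -0.30362315  0.09081479] 151
```

View pics/e1.png

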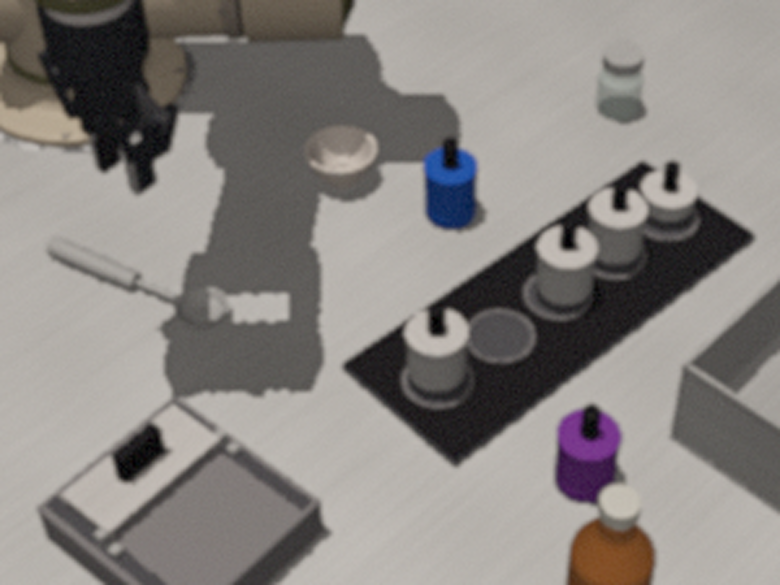

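View pics/e2.png

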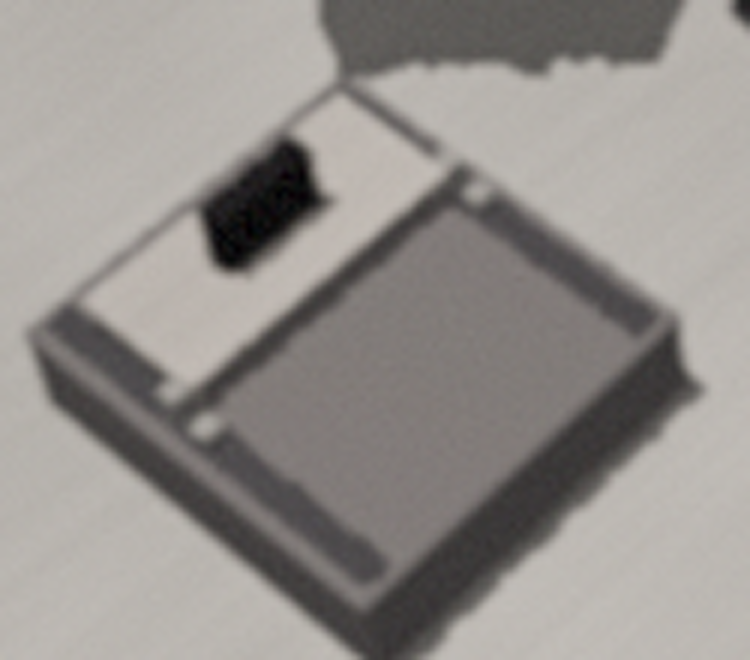

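View pics/e3.png

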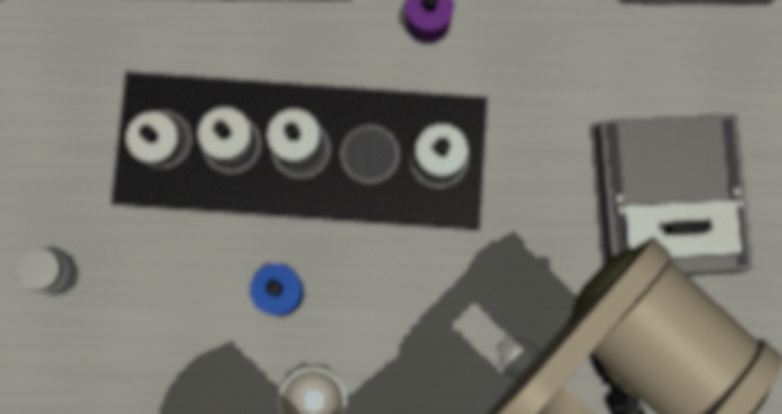

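All checks agree: the handle is back at its starting reading, and the pots sit within about 6 mm of their marks by the top view. Handing the job in.

```bash
python3 -c "
from h import *
print(state()['joint_vel'].round(3),job_done())"
```

```text
the job is handed in; nothing more can be done
[-0.013  0.024 -0.022  0.001  0.    -0.002] None
```

I carried out every part of the task and handed it in at about 29 s; no verdict was reported.

- **Pots:** The two tall worktop pots now stand upright on marks 2 and 5. The squat pot on mark 1 and the tall pot on mark 3 were already there and I left them alone. By the top camera, all four pots sit within about 6 mm of their mark centres.
- **Switches:** I pushed switch 3 on and switch 1 off; switches 2, 4 and 5 were already right. The last reading before closing the cover was off, on, on, off, on, each at its stop.
- **Cover:** I lifted it over the bumps, slid it open about 79 mm to its stop, then lifted it back shut. In the scene camera the handle is back at its starting position and height, to within about half a millimetre.
- **Other objects:** The jar and the blue and purple look-alikes were not touched.

**Where checks disagreed or failed:**
- The two cameras differ by about 3 mm in x, so I used averages and what the gripper felt on contact.
- The final top-view check of the handle failed because the arm covered it, so the shut cover is confirmed only by the scene view and the arm's own position.

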